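# Load a tray of culture dishes onto the middle runners of a drying rack

### The job

Slide the loaded dish tray into the drying rack on the middle pair of runners, straight above the tray that is already in. Push it gently back against the sprung pusher until it can drop behind the nibs at the front of the runners, lower it so that it lies flat and is held there, and let go. Carry it level so that the dishes stay in it, do not drop it or force it, and leave the things around undisturbed.

Things in the scene. Friction and masses are not known exactly. Their poses are not given: they have to be found in the camera images.
- tray: Loose aluminium tray, about 0.2 kg with its 2 dishes. Origin: centre of the pan's underside; +x = end that enters the rack first, -x = grip end, z up. Pan 124 x 72 mm, 13 mm high, floor 2.5 mm. Flat flanges 3 mm thick all round, x = -70 to 70, y = -48 to 48 mm; their underside, 10 mm above the origin, runs on the rack's runners. Starts flat on the worktop, grip roughly to the robot's left.
- tray_grip (a point): Centre of the tray's grip: an upright plate 5 mm thick (x), 74 mm wide (y), 26 mm high, at tray x = -130, y = 0, z = 23 mm. Two 6 mm wires at y = -31 and 31 mm join its ends to the front flange; between and below them it is open, so fingers can straddle the plate from above, closing along x. Axes as the tray's.
- rack: Aluminium drying rack, fixed, 142 mm wide (y), 138 mm high, open at front and top. Origin: on the worktop under the centre of a tray that is home; the open front is its -x side, trays go in along +x. Three pairs of angle runners; webs 100 mm apart inside (2 mm play each side for a tray), ledges 11.5 mm wide. A tray that is home has its origin at rack x = 0, y = 0, 10 mm below the ledge tops.
- rack_low (a point): Middle of the lowest runner pair, rack x = 0, ledge tops 30 mm above the worktop. Taken by another such tray with dishes, whose grip plate stands out in front of the rack (rack x = -130) up to 56 mm above the worktop.
- rack_mid (a point): Nominal middle of the middle runner pair, where the tray belongs: rack x = 0, z = 84 mm. This pair was clamped to the posts by hand: its ledge tops really are anywhere from 77 to 91 mm above the worktop, level, and this point does not show it: feel or look for them. The upper pair (ledge tops 122 mm) stays empty.
- rack_mouth (a point): Front of the middle pair at nominal height: rack x = -73.5 mm. Here each ledge (of all pairs) has a rounded nib 6 mm long standing 4 mm above it; a tray slides in over the nibs and drops behind them only when fully in (its front flange edge, tray x = -70). Runner mouths flare outward from 100 mm apart at x = -78 to 116 mm at x = -99.
- rack_pusher (a point): Face of the middle pair's spring-loaded pusher plate at rest, rack x = 67 mm, nominal height. It meets the tray's leading flange 3 mm before home, yields at about 2 N plus 0.9 N per mm and hits its hard end 12 mm later (9 mm past home). Let go behind the nibs, the tray is pushed back against them with about 5 N and so held.
- petri_1: Clear round culture dish, 57 mm across, 14 mm high, lying loose in the tray at its grip end (origin: centre of its underside, 2.5 mm above the tray's).
- petri_2: Clear round culture dish, 57 mm across, 14 mm high, lying loose in the tray at its leading end (origin: centre of its underside).
- dropper: Bystander: small brown dropper bottle with a black cap, 30 mm across, 68 mm high, standing left of the work near the pale instrument; origin at the centre of its underside.
- forceps: Bystander: steel forceps lying flat in front of the pale flat instrument, 128 mm long, 8 mm high; origin at the centre of its underside.
- bench_timer: Bystander: small white bench timer, 38 x 64 x 61 mm, standing at the front right of the rack; origin at the centre of its underside.

How it is judged:
By the outcome, as a careful person would: the job done as asked, in the order asked, and still so for the second after the job is handed in, with the robot touching nothing.
It also fails if it takes over 54 s, if anything falls off the work surface, if the arm or the gripper's body presses on something with over 40 N, if the wrist force passes 120 N, or if a joint passes its speed limit or range.

### The arm

A 7-joint arm with a two-finger parallel gripper is mounted at the origin on a cart in front of the work surface, level with it; the furniture and walls round the work are solid. World frame = base frame: x ahead of the robot, y to its left, z up, the work surface at z = 0. Lengths are in m, angles in rad, forces in N, time in s.
With the tool pointing down it reaches from about 0.4 to 0.875 m from the base axis. Payload 19.3 kg.
Tool frame: the origin (TCP) lies midway between the tips of the shut fingers; the grasp point (between the pads) lies env.grip_point_offset behind it (env.grip_point_offset is the distance from the TCP to the grasp point, in m); x points along the fingers, z is the direction in which the jaws open and shut, and the axes are right-handed (so a half turn about x gives the same grasp; the last joint's range is limited). The gripper opens to 85 mm and grips with 20 to 120 N. Pads are 22 mm wide; open, the fingers measure 114 mm over their backs; the gripper's body (76 mm by 85 mm) begins 54 mm behind the grasp point. The pads swing forward as they close: fully open they stand 13 mm farther back than shut.
Start: joints at [1.053, 0.521, -0.036, 1.599, 0.021, 1.021, -0.113], TCP at [0.271, -0.563, 0.231] pointing down, gripper open.
Joint ranges: [-2.91, 2.91], [-0.3, 2.13], [-1.5, 1.42], [0.17, 2.43], [-1.26, 4.41], [0.16, 1.93], [-2.52, 2.52]. Speed limits (rad/s): [1.89, 1.89, 2.39, 2.39, 3.01, 3.01, 3.01].

### API

Orientations are given as a rotation vector (axis times angle).
In Python, from bench import telemetry, cams, ticket, env gives the robot as it stands.
- The arm moves only by the tool drive_tool, never from a script. Its argument "targets" is a list of rows, each an object with "fingers": the closure, from 0 (fully open) to 1 (shut); "xyz": the shift along the tool's x, y, z in cm, a list of three; "rot": the turn, a rotation vector about the tool's x, y, z in degrees, a list of three. A call has 1 to 12 rows; each row shifts and turns the commanded pose from where the row before left it, along the tool's axes as they then stand; what a row does not reach is not made up. A row lasts 1/10 s, in which the tool goes at most 50 mm and 8.59 degrees, less where a joint would pass 70% of its speed; a pose out of reach is approached as far as the arm can. A call is refused whole if a number of a shift passes 5 or a number of a turn 8.59, either way. A call with a gripper value outside its range is refused whole. The fingers move at their own pace and stop on an object; "squeeze" is the grip in N (left out, the last holds). Time passes only in rows, so rows that do not move let the fingers close. It gives the time, the measured TCP pose, the force and the opening at its end, in the units of the state.
- telemetry.observe(): the state, without advancing time (a new reading comes with each control period).
- cams.snapshot(name): name is "side" or "top"; returns a dict with "pixels" (480x640x3 uint8, red, green, blue), "intrinsics" (3x3 intrinsics, pixels), "view" (4x4, takes a point from world to camera coordinates). Camera axes: x right, y up, looking along -z (the intrinsics and any distortion apply to the point x, -y, -z); pixel columns grow to the right and rows downward; lengths in m; the calibration is good to about 2 mm. A picture is of the moment at which its call begins. There is no depth.
- ticket.job_done(): hands the job in, once; it reports no verdict.
Trained networks look in a picture, given as the dict that the camera call returned (one of the last four; its "shot" number tells which), for a name from the list of things; names that differ only in an ending like _2 or _b are one class to them, and where a whole thing is asked for, a point or a joint stands for the part that bears it (a point fixed in the world has none). Each returns a list of dicts, best first, with "score" (0 to 1); they miss things now and then, are a little off and sometimes report something else, mostly with a low value. They report only what shows in the picture. A call takes as long as a camera call.
- cams.spot_in(picture, name): "location" ([x, y, z] in m, in world coordinates, good to about 4 mm: the middle of the surface that is visible of it).
- cams.regions_of(picture, name): "pixels" (480x640 bool, what is visible of it).
The state is a dict: "clock": time; "q": joint angles; "dq": joint speeds; "joint_efforts": joint torques, N m; "position": TCP position; "tcp_rot": TCP orientation; "ft_force": force on the tool from outside, world axes, zero at the start; "torque": the same for the moment, N m; "grip_width": finger opening in m.
Only numpy, scipy, OpenCV 4.12 (cv2) and the standard library are available. Lean on these libraries where they do the work, as an engineer would, in place of code of your own. Each camera call takes 0.05 s, during which the arm holds its last target.

## Working session

There is one attempt and no reset: what is moved stays moved. The work goes in short steps, Python scripts to look and compute and a tool call to move; the robot and the scene stay as the last step left them, time stands still between calls to the robot, and variables do not carry over. Pictures are saved under pics/ and viewed, and the job is handed in when it is done.

Besides the shell and the picture viewer there is one more tool, called as name(argument=value, ...), one argument or row to a line, values as JSON. drive_tool: Moves the arm, as the interface text tells. Its arguments: {"type":"object","properties":{"targets":{"type":"array"},"squeeze":{"type":"number"}},"required":["targets"]}

```bash
ls; mkdir -p pics
cat > h.py <<'E'
import numpy as np, cv2
from bench import telemetry, cams, ticket, env
from scipy.spatial.transform import Rotation as R
def save(p,n): cv2.imwrite(f'pics/{n}.png', p['pixels'][:,:,::-1])
def proj(p,X):
    X=np.atleast_2d(X); c=(p['view']@np.c_[X,np.ones(len(X))].T).T[:,:3]
    c=c*[1,-1,-1]; u=(p['intrinsics']@c.T).T; return u[:,:2]/u[:,2:]
def ray(p,uv):
    V=p['view']; d=np.linalg.inv(p['intrinsics'])@[uv[0],uv[1],1]; d=d*[1,-1,-1]
    Rm=V[:3,:3]; o=-Rm.T@V[:3,3]; return o,Rm.T@d
def atz(p,uv,z):
    o,d=ray(p,uv); return o+d*(z-o[2])/d[2]
E
python3 - <<'E'
from h import *
s=telemetry.observe(); print({k:np.round(v,4) for k,v in s.items()}, env.grip_point_offset)
print(R.from_rotvec(s['tcp_rot']).as_matrix().round(3))
for n in ['top','side']:
    p=cams.snapshot(n); save(p,n+'0'); print(n,[k for k in p], p['intrinsics'].tolist(), p['view'].round(3).tolist())
    for t in ['tray','tray_grip','rack','rack_low','rack_mid','rack_mouth','rack_pusher','petri_1','dropper','forceps','bench_timer']:
        try:
            r=cams.spot_in(p,t); print(t,[(round(a['score'],2),np.round(a['location'],3).tolist()) for a in r])
        except Exception as e: print(t,e)
print(telemetry.observe()['clock'])
E
```

```text
pics
{'clock': np.float64(0.0), 'q': array([ 1.0528,  0.522 , -0.0363,  1.6   ,  0.0212,  1.0211, -0.1128]), 'dq': array([ 0.0004, -0.0005,  0.0007,  0.0014, -0.0005,  0.0003,  0.0018]), 'joint_efforts': array([ 1.2000e-03, -9.2710e+01,  1.9811e+00, -3.6994e+01,  1.8100e-02,
        8.1000e-03, -0.0000e+00]), 'position': array([ 0.2704, -0.5631,  0.2307]), 'tcp_rot': array([ 0.874 ,  1.3894, -0.8731]), 'ft_force': array([-0.5918,  0.1912,  0.6068]), 'torque': array([ 0.0268, -0.0257,  0.0435]), 'grip_width': np.float64(0.0853)} 0.0187
[[-0.001  0.901  0.433]
 [ 0.001  0.433 -0.901]
 [-1.    -0.    -0.001]]
top ['pixels', 'intrinsics', 'view', 'shot'] [[494.5736114489231, 0.0, 326.0999800753653], [0.0, 494.5736114489231, 248.45545726046765], [0.0, 0.0, 1.0]] [[0.005, -1.0, 0.004, -0.173], [0.979, 0.006, 0.203, -0.5], [-0.203, 0.003, 0.979, -1.038], [0.0, 0.0, 0.0, 1.0]]
tray [(0.59, [0.495, 0.03, 0.015])]
tray_grip [(0.87, [0.489, 0.028, 0.012])]
rack [(0.78, [0.493, -0.335, 0.098])]
rack_low [(0.91, [0.497, -0.337, 0.1])]
rack_mid [(0.21, [0.497, -0.338, 0.099])]
rack_mouth [(0.21, [
[... 422 characters left out ...]
35268, 0.0, 315.39909198892116], [0.0, 557.2011757935268, 234.31005575742117], [0.0, 0.0, 1.0]] [[-0.475, 0.88, 0.001, 0.364], [-0.495, -0.268, 0.827, 0.116], [0.727, 0.393, 0.563, -1.539], [0.0, 0.0, 0.0, 1.0]]
tray [(0.56, [0.502, 0.036, 0.013]), (0.26, [0.517, -0.33, 0.087])]
tray_grip [(0.75, [0.502, 0.038, 0.01])]
rack [(0.93, [0.517, -0.329, 0.092])]
rack_low [(0.84, [0.518, -0.33, 0.092])]
rack_mid [(0.63, [0.517, -0.327, 0.086])]
rack_mouth [(0.69, [0.518, -0.332, 0.087])]
rack_pusher [(0.71, [0.514, -0.329, 0.09])]
petri_1 [(0.89, [0.509, -0.014, 0.017]), (0.63, [0.499, 0.044, 0.016])]
dropper [(0.81, [0.616, 0.13, 0.051])]
forceps []
bench_timer [(0.65, [0.409, -0.436, 0.018])]
1.2
```

View images.

View pics/top0.png

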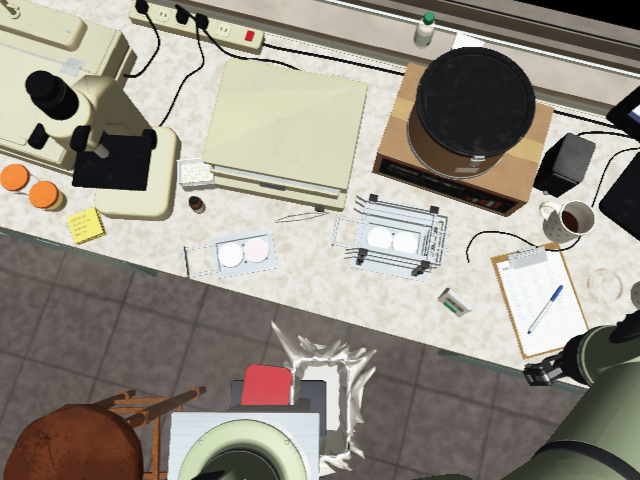

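View pics/side0.png

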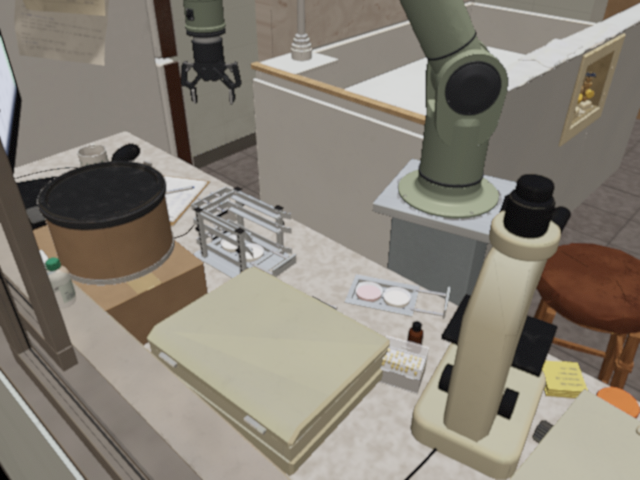

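Run:
```python
from h import *
t=cv2.imread('pics/top0.png'); s=cv2.imread('pics/side0.png')
def crop(im,x0,y0,w,h,f,n): cv2.imwrite(f'pics/{n}.png',cv2.resize(im[y0:y0+h,x0:x0+w],None,fx=f,fy=f,interpolation=cv2.INTER_CUBIC))
crop(t,325,185,132,99,6,'c1'); crop(t,175,215,110,75,7,'c2'); crop(s,185,175,120,100,6,'c3'); crop(s,335,265,130,70,6,'c4')
```

```text
(no output)
```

View pics/c1.png

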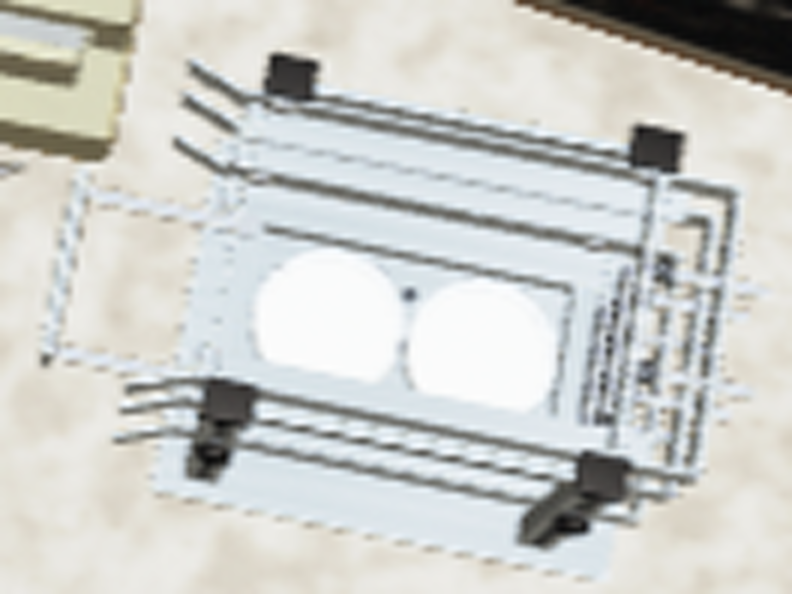

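View pics/c2.png

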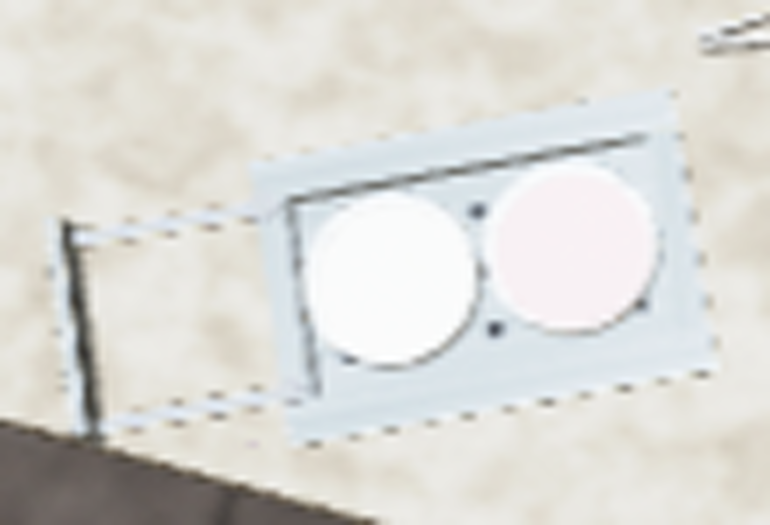

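View pics/c3.png

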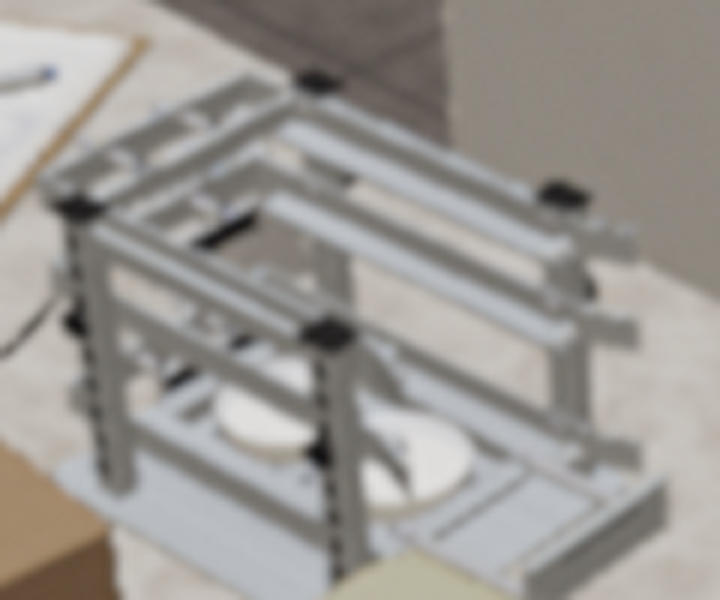

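View pics/c4.png

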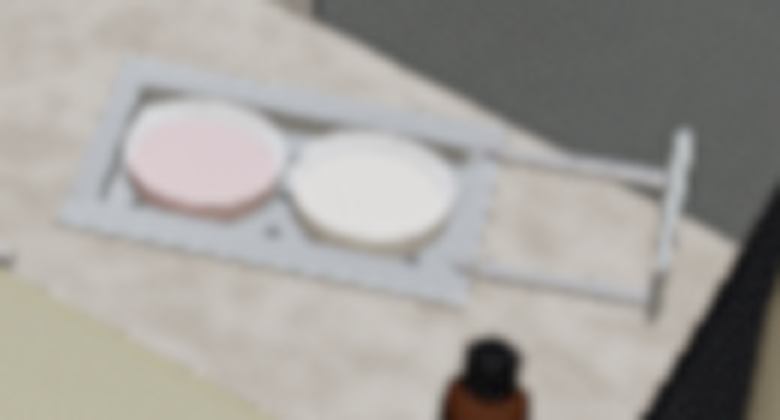

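```bash
cat > fit.py <<'E'
from h import *
from scipy.optimize import least_squares
import pickle
if __name__=='__main__':
    P={n:cams.snapshot(n) for n in ['top','side']}
    pickle.dump(P,open('P.pkl','wb'))
P=pickle.load(open('P.pkl','rb'))
def full(c,u,v): 
    x0,y0,f=c; return [x0+(u+.5)/f-.5,y0+(v+.5)/f-.5]
c1=(325,185,6);c2=(175,215,7);c3=(185,175,6);c4=(335,265,6)
def T(p,X):
    x,y,th=p[:3]; c,s=np.cos(th),np.sin(th); X=np.atleast_2d(X)
    return np.c_[x+c*X[:,0]-s*X[:,1], y+s*X[:,0]+c*X[:,1], X[:,2]]
tr=[('top',c2,250,163,-70,48,13),('top',c2,675,92,70,48,13),('top',c2,716,370,70,-48,13),('top',c2,293,443,-70,-48,13),
 ('top',c2,58,220,-130,37,36),('top',c2,86,436,-130,-37,36),
 ('side',c4,127,60,70,-48,13),('side',c4,65,220,70,48,13),('side',c4,465,300,-70,48,13),('side',c4,503,132,-70,-48,13),
 ('side',c4,684,130,-130,-37,36),('side',c4,655,285,-130,37,36)]
def res(p,L,z=lambda p,a:a):
    out=[]
    for n,c,u,v,x,y,zz in L:
        X=T(p,np.array([x,y,z(p,zz)])/1000.)
        out.append(proj(P[n],X)[0]-full(c,u,v))
    return np.array(out)
if __name__=='__main__':
    r=least_squares(lambda p:res(p,tr).ravel(),[0.5,0.02,-1.4],loss='soft_l1')
    print('tray',r.x.round(4),np.degrees(r.x[2])); print(res(r.x,tr).round(1).tolist())
    print('grip',T(r.x,[-.13,0,.023]))
    # rack: z coded: string
    rk=[('top',c1,190,62,-99,58,'U'),('top',c1,183,97,-99,58,'M'),('top',c1,174,138,-99,58,'L'),
     ('top',c1,125,388,-99,-58,'U'),('top',c1,120,410,-99,-58,'M'),('top',c1,115,440,-99,-58,'L'),
     ('side',c3,635,228,-99,-58,'U'),('side',c3,637,318,-99,-58,'M'),('side',c3,640,437,-99,-58,'L'),
     ('top',c1,80,175,-130,37,56),('top',c1,45,355,-130,-37,56),('side',c3,662,480,-130,-37,56),('side',c3,530,578,-130,37,56)]
    def z(p,a):
        return {'U':122+p[3],'M':p[4]+p[3],'L':30+p[3]}.get(a,a)
    q=least_squares(lambda p:res(p,rk,z).ravel(),[0.5,-0.33,-1.8,10,84],loss='soft_l1',x_scale=[.01,.01,.02,3,3])
    print('rack',q.x.round(4),np.degrees(q.x[2])); print(res(q.x,rk,z).round(1).tolist())
    np.save('fit.npy',np.r_[r.x,q.x])
E
python3 fit.py
```

```text
tray [ 0.4988  0.0157 -1.3835] -79.26806395981366
[[0.8, -0.2], [0.4, -0.7], [1.3, 0.0], [0.4, 0.6], [-0.1, -1.2], [0.1, 0.2], [0.2, -0.7], [-1.0, 0.3], [0.4, 1.2], [1.5, -0.3], [0.9, 0.3], [1.4, -2.4]]
grip [[0.47455722 0.1434674  0.023     ]]
rack [ 0.5224 -0.3186 -1.7554 14.5213 83.1734] -100.5749109364226
[[0.0, -0.1], [0.1, -0.3], [0.1, -0.1], [0.8, -0.6], [0.8, -0.6], [0.6, -0.9], [1.1, 0.2], [1.2, 0.3], [1.2, 0.2], [0.7, -1.4], [0.4, 0.5], [1.9, -1.6], [0.8, -1.6]]
```

drive_tool(
  targets=[
    {"fingers": 0.4, "xyz": [0, 0, 0], "rot": [7.55, 0, 0]},
    {"fingers": 0.4, "xyz": [0, 0, 0], "rot": [7.55, 0, 0]},
    {"fingers": 0.4, "xyz": [0, 3, -1.5], "rot": [0, 0, 0]},
    {"fingers": 0.4, "xyz": [0, 3.5, -2.5], "rot": [0, 0, 0]},
    {"fingers": 0.4, "xyz": [0, 3.5, -2.5], "rot": [0, 0, 0]},
    {"fingers": 0.4, "xyz": [0, 3.5, -2.5], "rot": [0, 0, 0]},
    {"fingers": 0.4, "xyz": [0, 3, -3], "rot": [0, 0, 0]},
    {"fingers": 0.4, "xyz": [0, 2.5, -3.5], "rot": [0, 0, 0]},
    {"fingers": 0.4, "xyz": [0, 2, -4], "rot": [0, 0, 0]},
  ],
  squeeze=40,
)

```text
clock: 2.2
position: [0.4424, -0.3317, 0.2312]
tcp_rot: [1.072, 1.29, -1.072]
ft_force: [1.0, -1.1, 0.6]
grip_width: 0.0509
```

Run:
```python
from fit import *
for uv in [(215,195),(343,208),(205,160),(368,85),(345,208)]:
    print(uv,atz(P['top'],uv,0.0).round(3),atz(P['top'],uv,0.06).round(3))
# side: instrument corners
f=np.load('fit.npy')
s=telemetry.observe(); print(s['clock'],s['position'].round(4),s['tcp_rot'].round(3),R.from_rotvec(s['tcp_rot']).as_matrix().round(4).tolist())
```

```text
(215, 195) [0.639 0.093 0.   ] [0.62  0.079 0.06 ]
(343, 208) [ 0.609 -0.21   0.   ] [ 0.592 -0.207  0.06 ]
(205, 160) [0.727 0.121 0.   ] [0.703 0.106 0.06 ]
(368, 85) [ 0.927 -0.272 -0.   ] [ 0.892 -0.266  0.06 ]
(345, 208) [ 0.609 -0.214  0.   ] [ 0.592 -0.212  0.06 ]
2.2 [ 0.4424 -0.3317  0.2312] [ 1.072  1.29  -1.072] [[0.0004, 0.983, 0.1834], [-0.0001, 0.1834, -0.983], [-1.0, 0.0004, 0.0002]]
```

drive_tool(
  targets=[
    {"fingers": 0.4, "xyz": [0, 1.5, -4.5], "rot": [0, 0, 0]},
    {"fingers": 0.4, "xyz": [0, 1.3, -4.6], "rot": [0, 0, 0]},
    {"fingers": 0.4, "xyz": [0, 1.2, -4.6], "rot": [0, 0, 0]},
    {"fingers": 0.4, "xyz": [0, 1.2, -4.6], "rot": [0, 0, 0]},
    {"fingers": 0.4, "xyz": [0, 1.2, -4.6], "rot": [0, 0, 0]},
    {"fingers": 0.4, "xyz": [0, 1.2, -4.6], "rot": [0, 0, 0]},
    {"fingers": 0.4, "xyz": [1, 1.2, -4.6], "rot": [0, 0, 0]},
    {"fingers": 0.4, "xyz": [2, 1.2, -4.5], "rot": [0, 0, 0]},
    {"fingers": 0.4, "xyz": [3, 1.2, -4], "rot": [0, 0, 0]},
    {"fingers": 0.4, "xyz": [4, 1, -3], "rot": [0, 0, 0]},
    {"fingers": 0.4, "xyz": [3, 0, -2], "rot": [0, 0, 0]},
    {"fingers": 0.4, "xyz": [1, 0, -0.5], "rot": [0, 0, 0]},
  ],
)

```text
clock: 3.4
position: [0.4749, 0.142, 0.0907]
tcp_rot: [1.068, 1.295, -1.072]
ft_force: [-0.1, -1.3, 1.0]
grip_width: 0.051
```

Run:
```python
from fit import *
f=np.load('fit.npy')
s=telemetry.observe(); print(s['clock'],s['position'].round(4),R.from_rotvec(s['tcp_rot']).as_matrix().round(4).tolist())
for n in ['top','side']:
    p=cams.snapshot(n); g=T(f[:3],[-.13,0,.023])[0]
    im=p['pixels'][:,:,::-1].copy(); 
    tip=proj(p,s['position'])[0]; print(n,tip,proj(p,g))
    x0,y0=[int(a) for a in tip-[50,50]]
    x0=max(x0,0);y0=max(y0,0); c=cv2.resize(im[y0:y0+100,x0:x0+110],None,fx=6,fy=6,interpolation=cv2.INTER_CUBIC)
    cv2.circle(c,tuple(int(a) for a in (tip-[x0,y0]+.5)*6),4,(0,0,255),1)
    cv2.circle(c,tuple(int(a) for a in (proj(p,g)[0]-[x0,y0]+.5)*6),4,(0,255,0),1)
    cv2.imwrite(f'pics/{n}1.png',c)
```

```text
3.4 [0.4749 0.142  0.0907] [[-0.0034, 0.9825, 0.1864], [-0.0003, 0.1864, -0.9825], [-1.0, -0.0034, -0.0004]]
top [178.45979893 256.04239512] [[186.45497458 261.82114303]]
side [450.33214098 276.32756677] [[446.51375737 302.76020409]]
```

View pics/top1.png

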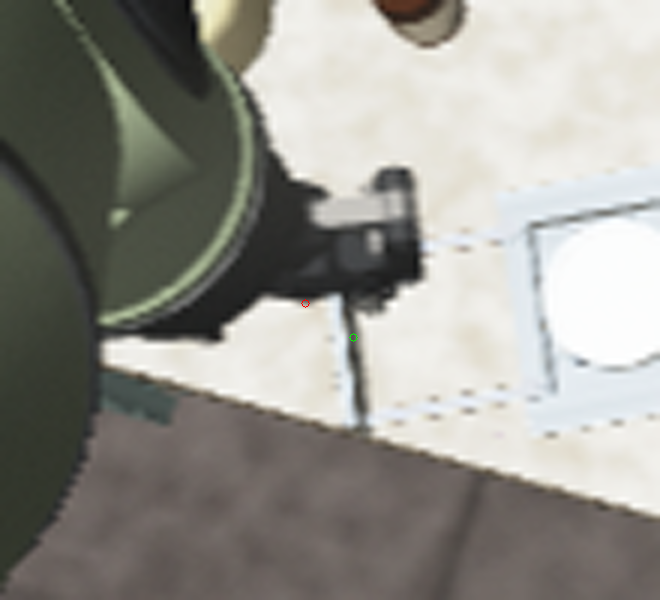

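View pics/side1.png

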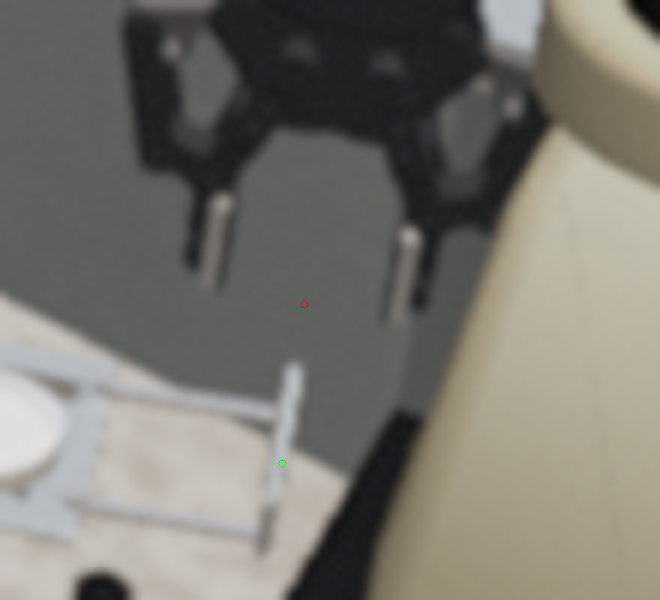

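drive_tool(
  targets=[
    {"fingers": 0.4, "xyz": [2, 0, -0.1], "rot": [0, 0, 0]},
    {"fingers": 0.4, "xyz": [3, 0, 0], "rot": [0, 0, 0]},
    {"fingers": 0.4, "xyz": [2, 0, 0], "rot": [0, 0, 0]},
    {"fingers": 0.4, "xyz": [1, 0, 0], "rot": [0, 0, 0]},
    {"fingers": 0.4, "xyz": [0.4, 0, 0], "rot": [0, 0, 0]},
    {"fingers": 0.4, "xyz": [0, 0, 0], "rot": [0, 0, 0]},
  ],
)

```text
clock: 4.1
position: [0.477, 0.1405, 0.0099]
tcp_rot: [1.073, 1.29, -1.072]
ft_force: [0.2, -0.7, 0.6]
grip_width: 0.051
```

Run:
```python
from fit import *
s=telemetry.observe(); print(s['clock'],s['position'].round(4),s['ft_force'].round(2),R.from_rotvec(s['tcp_rot']).as_matrix().round(4).tolist())
p=cams.snapshot('side'); tip=proj(p,s['position'])[0]
im=p['pixels'][:,:,::-1]; x0,y0=[int(a) for a in tip-[60,60]]
cv2.imwrite('pics/s2.png',cv2.resize(im[y0:y0+100,x0:x0+120],None,fx=6,fy=6,interpolation=cv2.INTER_CUBIC))
```

```text
4.1 [0.477  0.1405 0.0099] [ 0.22 -0.68  0.61] [[0.0008, 0.9832, 0.1824], [0.0001, 0.1824, -0.9832], [-1.0, 0.0008, 0.0001]]
```

View pics/s2.png

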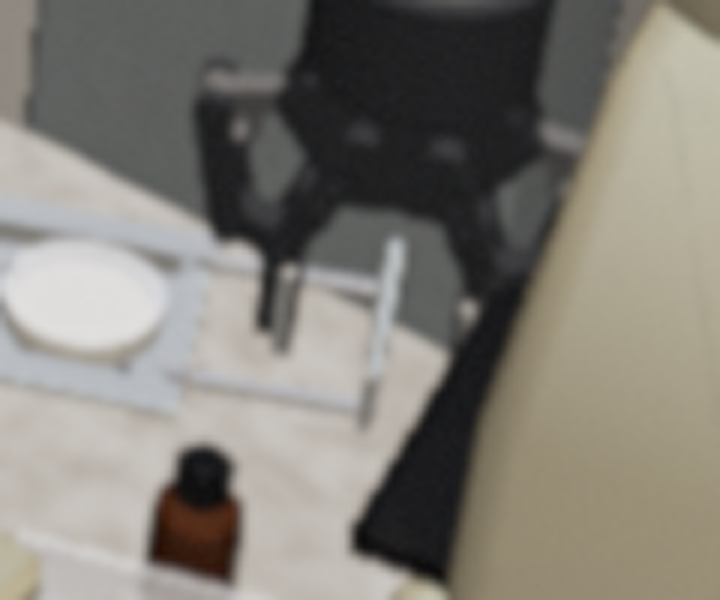

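drive_tool(
  targets=[
    {"fingers": 0.4, "xyz": [0.3, -0.2, -0.35], "rot": [0, 0, 0]},
    {"fingers": 0.7, "xyz": [0, 0, 0], "rot": [0, 0, 0]},
    {"fingers": 1, "xyz": [0, 0, 0], "rot": [0, 0, 0]},
    {"fingers": 1, "xyz": [0, 0, 0], "rot": [0, 0, 0]},
    {"fingers": 1, "xyz": [0, 0, 0], "rot": [0, 0, 0]},
    {"fingers": 1, "xyz": [0, 0, 0], "rot": [0, 0, 0]},
  ],
  squeeze=60,
)

```text
clock: 4.75
position: [0.4739, 0.1441, 0.0063]
tcp_rot: [1.073, 1.291, -1.072]
ft_force: [0.0, -0.1, 3.1]
grip_width: 0.0041
```

drive_tool(
  targets=[
    {"fingers": 1, "xyz": [0, 0, 0], "rot": [0, 0, 0]},
    {"fingers": 1, "xyz": [-0.2, 0, 0], "rot": [0, 0, 0]},
    {"fingers": 1, "xyz": [-0.5, 0, 0], "rot": [0, 0, 0]},
    {"fingers": 1, "xyz": [-1, 0, 0], "rot": [0, 0, 0]},
    {"fingers": 1, "xyz": [-1.2, 0, 0], "rot": [0, 0, 0]},
    {"fingers": 1, "xyz": [-0.6, 0, 0], "rot": [0, 0, 0]},
    {"fingers": 1, "xyz": [0, 0, 0], "rot": [0, 0, 0]},
  ],
)

```text
clock: 5.45
position: [0.4744, 0.1442, 0.0424]
tcp_rot: [1.074, 1.29, -1.071]
ft_force: [-0.1, -0.3, -1.9]
grip_width: 0.0042
```

```bash
cat > look.py <<'E'
from fit import *
import sys
def look(tag,centre=None,names=('side','top'),w=130,h=98,f=6):
    s=telemetry.observe(); print(s['clock'],s['position'].round(4),s['ft_force'].round(2),s['torque'].round(2),round(s['grip_width'],4),R.from_rotvec(s['tcp_rot']).as_matrix().round(4).tolist())
    out={}
    for n in names:
        p=cams.snapshot(n); X=s['position'] if centre is None else centre
        tip=proj(p,X)[0]; im=p['pixels'][:,:,::-1]
        x0=int(np.clip(tip[0]-w/2,0,640-w)); y0=int(np.clip(tip[1]-h/2,0,480-h)); print(n,(x0,y0,f))
        cv2.imwrite(f'pics/{n}{tag}.png',cv2.resize(im[y0:y0+h,x0:x0+w],None,fx=f,fy=f,interpolation=cv2.INTER_CUBIC)); out[n]=(p,(x0,y0,f))
    return s,out
E
python3 -c "
from look import *
look('3',[0.49,0.06,0.04])"
```

```text
5.45 [0.4744 0.1442 0.0424] [-0.11 -0.32 -1.87] [0.2  0.06 0.08] 0.0042 [[0.0019, 0.9831, 0.183], [0.0007, 0.183, -0.9831], [-1.0, 0.002, -0.0004]]
side (340, 238, 6)
top (157, 204, 6)
```

View pics/side3.png

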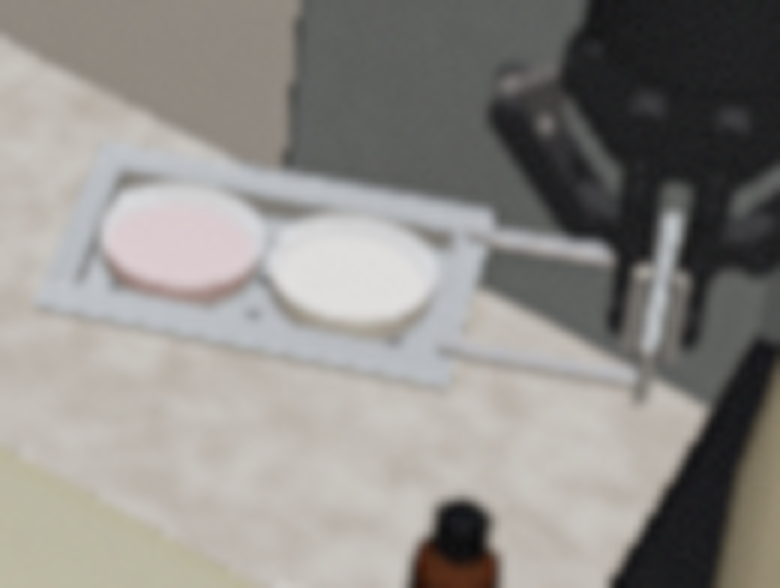

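View pics/top3.png

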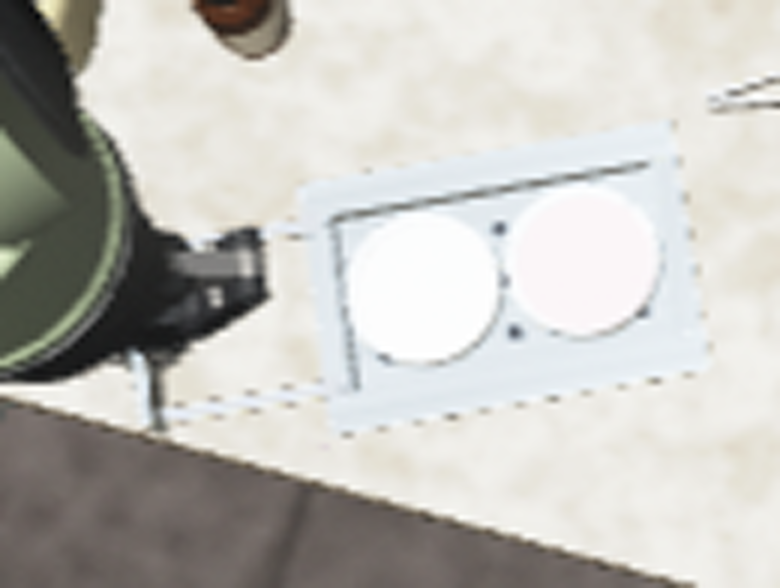

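```bash
cat > sag.py <<'E'
from fit import *
f=np.load('fit.npy'); t=f[:3]
r0={(n,x,y):r for (n,c,u,v,x,y,z),r in zip(tr,res(t,tr))}
cs=(340,238,6);ct=(157,204,6)
L=[('side',cs,103,148,70,-48,13),('side',cs,38,305,70,48,13),('side',cs,446,384,-70,48,13),('side',cs,497,212,-70,-48,13),
('top',ct,297,190,-70,48,13),('top',ct,675,122,70,48,13),('top',ct,710,368,70,-48,13),('top',ct,340,437,-70,-48,13)]
def TT(q,X):
    # q: dx,dy,dz (m) grip shift, roll,pitch,yaw about grip centre in tray axes
    g=np.array([-.13,0,.023]); X=np.array(X)/1000.
    X=R.from_euler('xyz',q[3:]).apply(X-g)+g+np.array(q[:3])*[1,1,1]
    return T(t,X)
def rr(q):
    o=[]
    for n,c,u,v,x,y,z in L: o.append(proj(P[n],TT(q,[x,y,z]))[0]-full(c,u,v)-r0[(n,x,y)])
    return np.array(o)
q0=np.zeros(6);q0[2]=.0361
print(rr(q0).round(1).tolist())
q=least_squares(lambda q:np.r_[rr(q).ravel(), (q[:3]-[0,0,.0361])/.0005*.3],q0,x_scale=[.001]*3+[.01]*3).x
print(q[:3].round(4),np.degrees(q[3:]).round(2)); print(rr(q).round(1).tolist())
E
python3 sag.py
```

```text
[[-0.3, -0.9], [0.0, -0.8], [-0.0, -0.8], [-2.2, 0.3], [0.6, -1.0], [0.2, -0.2], [0.4, -0.2], [-0.3, -0.9]]
[-0.0008 -0.0005  0.0359] [-0.79  0.59  0.04]
[[0.1, -0.4], [0.5, 0.3], [0.4, -0.3], [-1.7, 0.2], [0.3, -0.5], [-0.0, 0.5], [0.2, 0.2], [-0.7, -0.6]]
```

```bash
cat > ov.py <<'E'
from fit import *
def lines(hm,d):
    Ls=[]
    for h,c in ((30,(0,160,0)),(hm,(0,0,255)),(122,(255,0,0))):
        for s in (1,-1):
            Ls.append(([[-78,s*50,h],[72,s*50,h]],c)); Ls.append(([[-76,s*38.5,h],[72,s*38.5,h]],c))
            Ls.append(([[-99,s*58,h+d],[-78,s*50,h+d],[72,s*50,h+d]],c)); 
            Ls.append(([[-99,s*58,h+d],[-99,s*58,h-1.5]],c))
            Ls.append(([[-76.5,s*38.5,h+4],[-76.5,s*50,h+4]],c))
    z=33
    Ls.append(([[-70,-48,z],[70,-48,z],[70,48,z],[-70,48,z],[-70,-48,z]],(0,200,255)))
    Ls.append(([[-130,-37,56],[-130,37,56]],(0,200,255)))
    return Ls
def draw(p,pose,hm,d,crop,fn,off=(0,0)):
    x0,y0,f=crop; w,h=int(780/f),int(590/f)
    im=cv2.resize(p['pixels'][y0:y0+h,x0:x0+w,::-1],None,fx=f,fy=f,interpolation=cv2.INTER_CUBIC)
    for l,c in lines(hm,d):
        uv=proj(p,T(pose,np.array(l)/1000.))+off
        q=((uv-[x0,y0]+.5)*f-.5).round().astype(int)
        cv2.polylines(im,[q.reshape(-1,1,2)],False,c,1,cv2.LINE_AA)
    cv2.imwrite(fn,im)
if __name__=='__main__':
    f=np.load('fit.npy'); q=f[3:]
    draw(P['top'],q[:3],q[4],q[3],(325,185,6),'pics/o1.png'); draw(P['side'],q[:3],q[4],q[3],(185,175,6),'pics/o2.png')
E
python3 ov.py
```

```text
(no output)
```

View pics/o1.png

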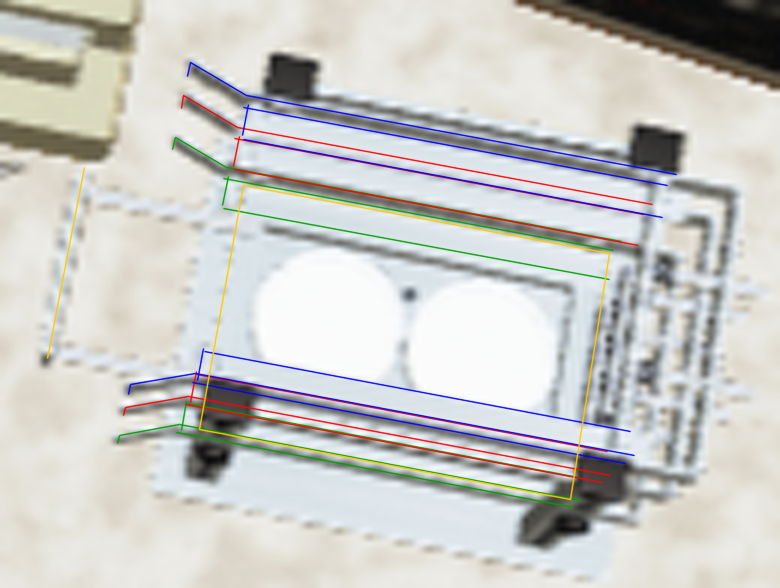

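View pics/o2.png

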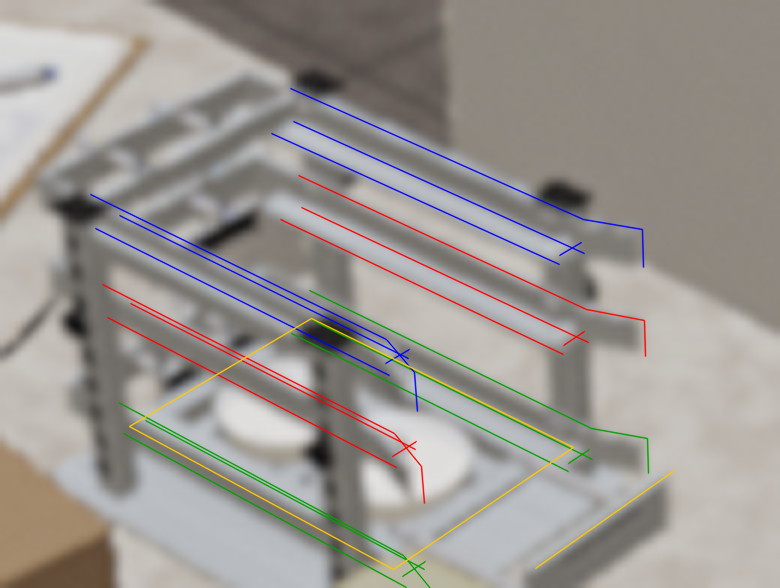

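```bash
cat > lsd.py <<'E'
from fit import *
f=np.load('fit.npy'); q=f[3:]
lsd=cv2.createLineSegmentDetector()
for n,(x0,y0,w,h) in {'top':(325,185,132,99),'side':(185,175,120,100)}.items():
    p=P[n]; g=cv2.cvtColor(p['pixels'],cv2.COLOR_RGB2GRAY)[y0:y0+h,x0:x0+w]; g=cv2.resize(g,None,fx=4,fy=4,interpolation=cv2.INTER_CUBIC)
    S=lsd.detect(g)[0][:,0]
    rows=[]
    for a in S:
        u=(a[:2]+.5)/4-.5+[x0,y0]; v=(a[2:]+.5)/4-.5+[x0,y0]
        L=np.linalg.norm(u-v)
        if L<25: continue
        for z in (0.083,):
            A=atz(p,u,z);B=atz(p,v,z); ang=np.degrees(np.arctan2(*(B-A)[[1,0]]))
            while ang>-10: ang-=180
            while ang<-190: ang+=180
        rows.append((round(float(ang),2),round(float(L)),u.round(1).tolist(),v.round(1).tolist()))
    for r in sorted(rows,key=lambda r:r[0]): 
        if -115<r[0]<-90: print(n,*r)
E
python3 lsd.py
```

```text
top -109.01 40 [456.2, 197.4] [418.1, 184.8]
top -102.91 27 [359.4, 247.1] [385.7, 253.2]
top -101.35 35 [413.3, 208.4] [378.8, 201.6]
top -101.32 61 [433.0, 215.4] [373.2, 203.5]
top -101.3 49 [412.5, 269.0] [364.4, 259.3]
top -101.26 68 [363.1, 212.0] [429.9, 225.2]
top -101.25 53 [368.1, 221.6] [419.7, 231.8]
top -101.22 30 [385.8, 253.0] [415.7, 259.0]
top -101.21 50 [364.9, 257.7] [414.2, 267.6]
top -101.18 55 [374.8, 202.2] [429.2, 212.8]
top -101.12 50 [416.3, 265.1] [366.9, 255.3]
top -101.1 57 [422.0, 225.7] [365.9, 214.7]
top -101.07 35 [403.2, 230.1] [368.3, 223.3]
side -104.54 26 [232.3, 186.5] [209.0, 174.5]
side -101.68 33 [246.0, 228.3] [275.4, 243.3]
side -101.32 35 [238.1, 266.4] [207.9, 249.4]
side -101.28 31 [278.6, 248.6] [251.0, 234.6]
side -101.24 36 [233.4, 228.2] [201.7, 212.0]
side -101.08 51 [277.5, 228.4] [231.1, 206.2]
side -101.08 37 [241.7, 207.4] [274.9, 223.2]
side -101.04 35 [206.0, 244.0] [237.0, 261.1]
side -101.0 38 [237.6, 192.5] [272.5, 208.4]
side -100.96 36 [200.2, 213.9] [232.6, 230.4]
side -100.88 37 [266.6, 209.4] [233.1, 194.1]
```

```bash
cat > fit2.py <<'E'
from fit import *
rk=[('top',c1,190,62,-99,58,'U'),('top',c1,183,97,-99,58,'M'),('top',c1,174,138,-99,58,'L'),
     ('top',c1,125,388,-99,-58,'U'),('top',c1,120,410,-99,-58,'M'),('top',c1,115,440,-99,-58,'L'),
     ('side',c3,635,228,-99,-58,'U'),('side',c3,637,318,-99,-58,'M'),('side',c3,640,437,-99,-58,'L'),
     ('top',c1,80,175,-130,37,56),('top',c1,45,355,-130,-37,56),('side',c3,662,480,-130,-37,56),('side',c3,530,578,-130,37,56)]
ty=np.radians(-79.45);ry=np.radians(-101.2)
# p: tx,ty, rx,ry,d,hm, off4
def z(p,a): return {'U':122+p[3],'M':p[4]+p[3],'L':30+p[3]}.get(a,a)
def rs(p):
    off={'top':p[6:8],'side':p[8:10]}
    a=res([p[0],p[1],ty],tr)+[off[n[0]] for n in tr]
    b=res([p[2],p[3],ry,p[4],p[5]],rk,z)+[off[n[0]] for n in rk]
    return a,b
def cost(p):
    a,b=rs(p); g=T([p[0],p[1],ty],[-.13,0,.023])[0,:2]-[.4739,.1441]
    gx=g@[np.cos(ty),np.sin(ty)]
    return np.r_[a.ravel(),b.ravel(),p[6:]/1.0,gx/.0005]
q=least_squares(cost,[.5,.016,.522,-.319,14,83,0,0,0,0],loss='soft_l1',x_scale=[.01]*4+[3,3]+[1]*4)
print(q.x.round(4)); a,b=rs(q.x); print(a.round(1).tolist()); print(b.round(1).tolist())
print('grip',T([q.x[0],q.x[1],ty],[-.13,0,.023]))
np.save('fit2.npy',q.x)
if __name__=='__main__':
    from ov import draw
    x=q.x
    draw(P['top'],[x[2],x[3],ry],x[5],x[4],(325,185,6),'pics/o3.png',x[6:8]); draw(P['side'],[x[2],x[3],ry],x[5],x[4],(185,175,6),'pics/o4.png',x[8:10])
E
python3 fit2.py
```

```text
[ 4.98500e-01  1.64000e-02  5.21300e-01 -3.18200e-01  1.61044e+01
  8.31782e+01 -2.67900e-01  3.87400e-01 -1.13140e+00  3.44600e-01]
[[0.3, 0.2], [-0.0, -0.2], [0.7, 0.6], [-0.3, 1.1], [-0.6, -0.9], [-0.6, 0.5], [-0.5, -0.4], [-1.8, 0.6], [-0.5, 1.6], [0.8, 0.2], [0.1, 0.9], [0.6, -1.9]]
[[0.0, 0.2], [0.0, -0.1], [0.1, 0.1], [0.1, -0.5], [0.2, -0.4], [0.0, -0.7], [0.3, -0.0], [0.4, 0.1], [0.4, 0.1], [0.5, -1.1], [-0.2, 0.7], [0.9, -1.1], [-0.4, -1.3]]
grip [[0.47473579 0.14421475 0.023     ]]
```

View pics/o3.png

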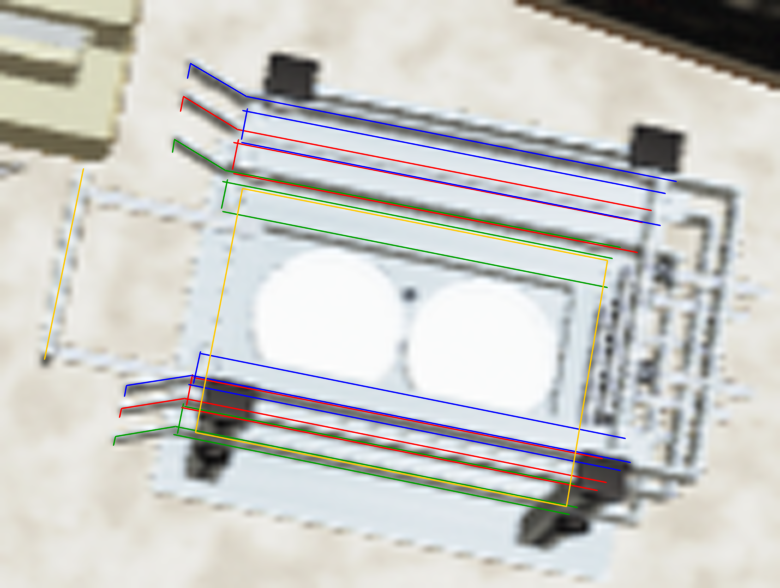

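View pics/o4.png

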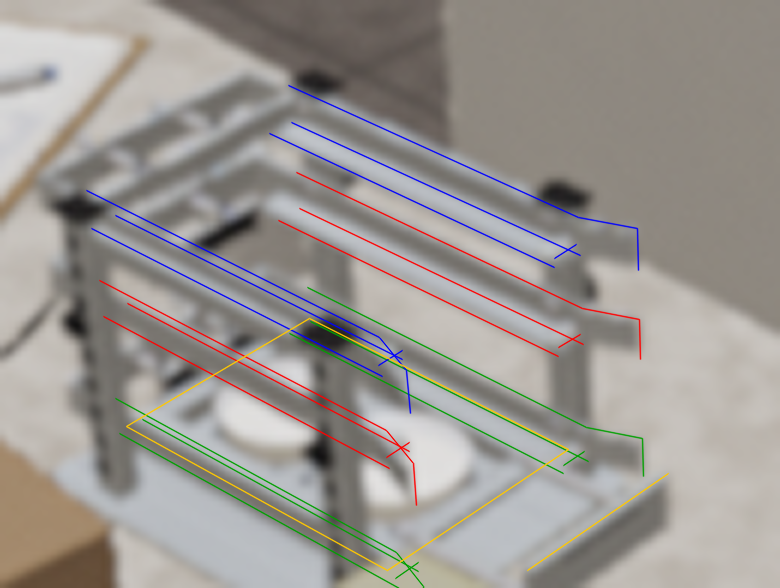

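drive_tool(
  targets=[
    {"fingers": 1, "xyz": [-0.5, 0, 0], "rot": [1, 0, 0]},
    {"fingers": 1, "xyz": [-1, 0, 0], "rot": [2, 0, 0]},
    {"fingers": 1, "xyz": [-1.5, 0, 0], "rot": [3, 0, 0]},
    {"fingers": 1, "xyz": [-1.8, 0, 0], "rot": [3.5, 0, 0]},
    {"fingers": 1, "xyz": [-1.8, 0, 0], "rot": [3.5, 0, 0]},
    {"fingers": 1, "xyz": [-1.6, 0, 0], "rot": [3.5, 0, 0]},
    {"fingers": 1, "xyz": [-1.3, 0, 0], "rot": [2.5, 0, 0]},
    {"fingers": 1, "xyz": [-0.8, 0, 0], "rot": [1.75, 0, 0]},
    {"fingers": 1, "xyz": [-0.5, 0, 0], "rot": [1, 0, 0]},
    {"fingers": 1, "xyz": [0, 0, 0], "rot": [0, 0, 0]},
  ],
)

```text
clock: 6.55
position: [0.4739, 0.1441, 0.1496]
tcp_rot: [1.353, 1.11, -1.351]
ft_force: [0.1, 0.5, -0.7]
grip_width: 0.0039
```

drive_tool(
  targets=[
    {"fingers": 1, "xyz": [0, 0.4, 0.4], "rot": [0, 0, 0]},
    {"fingers": 1, "xyz": [0, 0.9, 0.9], "rot": [0, 0, 0]},
    {"fingers": 1, "xyz": [0, 1.3, 1.2], "rot": [0, 0, 0]},
    {"fingers": 1, "xyz": [0, 1.5, 1.4], "rot": [0, 0, 0]},
    {"fingers": 1, "xyz": [0, 1.6, 1.5], "rot": [0, 0, 0]},
    {"fingers": 1, "xyz": [0, 1.6, 1.5], "rot": [0, 0, 0]},
    {"fingers": 1, "xyz": [0, 1.6, 1.5], "rot": [0, 0, 0]},
    {"fingers": 1, "xyz": [0, 1.5, 1.4], "rot": [0, 0, 0]},
    {"fingers": 1, "xyz": [0, 1.3, 1.3], "rot": [0, 0, 0]},
    {"fingers": 1, "xyz": [0, 1.0, 1.0], "rot": [0, 0, 0]},
    {"fingers": 1, "xyz": [0, 0.6, 0.6], "rot": [0, 0, 0]},
    {"fingers": 1, "xyz": [0, 0.2, 0.25], "rot": [0, 0, 0]},
  ],
)

```text
clock: 7.75
position: [0.5812, -0.0101, 0.1489]
tcp_rot: [1.352, 1.11, -1.353]
ft_force: [0.2, 1.5, -1.2]
grip_width: 0.0039
```

drive_tool(
  targets=[
    {"fingers": 1, "xyz": [0, 0, 0], "rot": [0, 0, 0]},
    {"fingers": 1, "xyz": [0, 0, 0], "rot": [0, 0, 0]},
    {"fingers": 1, "xyz": [0, 0, 0], "rot": [0, 0, 0]},
  ],
)

```text
clock: 8.05
position: [0.5808, -0.0085, 0.1492]
tcp_rot: [1.351, 1.111, -1.351]
ft_force: [0.1, 1.1, -1.9]
grip_width: 0.004
```

```bash
python3 -c "
from look import *
s,o=look('4',[0.545,-0.2,0.08],w=156,h=118,f=5)
import pickle; pickle.dump((s,o),open('o4.pkl','wb'))"
```

```text
8.05 [ 0.5808 -0.0085  0.1492] [ 0.06  1.08 -1.87] [ 0.15 -0.03  0.02] 0.004 [[-0.0001, 0.9812, -0.1932], [0.0002, -0.1932, -0.9812], [-1.0, -0.0001, -0.0002]]
side (203, 191, 5)
top (262, 167, 5)
```

View pics/side4.png

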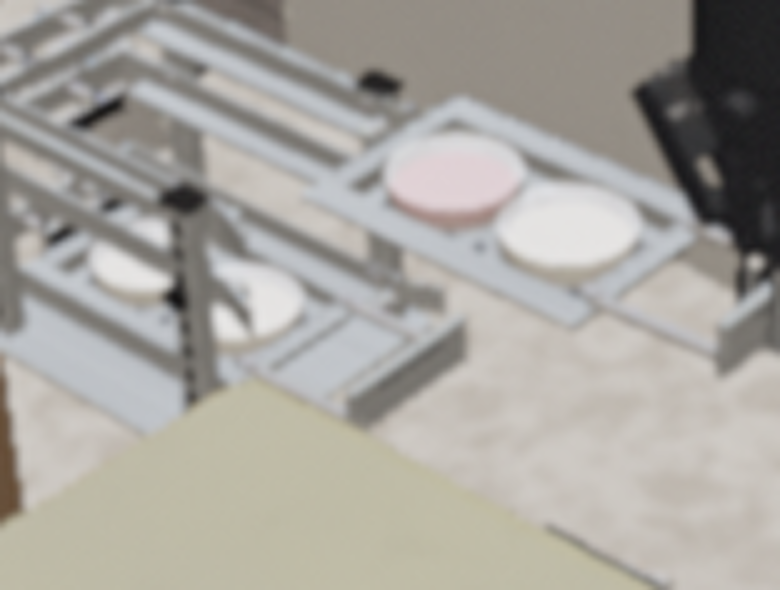

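View pics/top4.png

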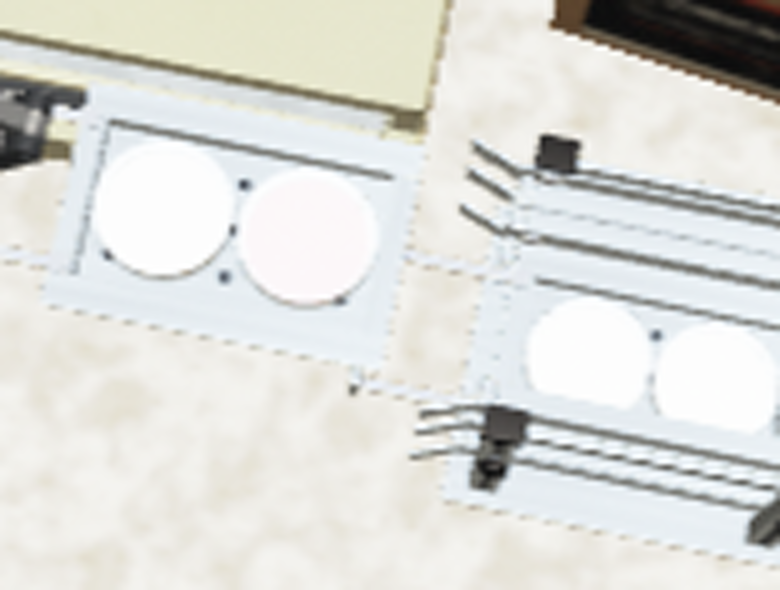

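```bash
cat > a.py <<'E'
from fit2 import *
import pickle
s,o=pickle.load(open('o4.pkl','rb'))
x=q.x; off={'top':x[6:8],'side':x[8:10]}
ps,pt=o['side'][0],o['top'][0]
# triangulate instrument corner
uvs={'side':np.array([203+253.5/5-.5,191+380.5/5-.5]),'top':np.array([262+430/5-.5,167+112/5-.5])}
f=lambda X: np.r_[proj(ps,X)[0]+off['side']-uvs['side'],proj(pt,X)[0]+off['top']-uvs['top']]
r=least_squares(f,[.6,-.2,.06]); print('instr corner',r.x.round(4),r.fun.round(2))
cs=o['side'][1];ct=o['top'][1]
L=[('side',cs,462,95,70,-48,13),('side',cs,307,193,70,48,13),('side',cs,575,327,-70,48,13),('side',cs,697,235,-70,-48,13),
('top',ct,425,148,70,48,13),('top',ct,383,370,70,-48,13),('top',ct,42,302,-70,-48,13),('top',ct,87,85,-70,48,13)]
pp={'side':ps,'top':pt}
def TT(v,X):
    X=R.from_euler('ZYX',[v[3],v[4],v[5]]).apply(np.array(X)/1000.)+v[:3]; return X
def rr(v): return np.array([proj(pp[n],TT(v,[a,b,c]))[0]+off[n]-full(cc,u,w) for n,cc,u,w,a,b,c in L])
v0=[.557,-.137,.143,np.radians(-101.1),0,0]
print(rr(v0).round(1).tolist())
r=least_squares(lambda v:rr(v).ravel(),v0,loss='soft_l1',x_scale=[.01]*3+[.02]*3); v=r.x
print(v[:3].round(4),np.degrees(v[3:]).round(2),rr(v).round(1).tolist())
ex=np.array([np.cos(ry),np.sin(ry)]);ey=np.array([-ex[1],ex[0]])
d=v[:2]-x[2:4]; print('in rack',d@ex,d@ey)
g=TT(v,[-130,0,23])[:2]; d=s['position'][:2]-x[2:4]; print('TCP in rack',d@ex,d@ey,'grip',(g-x[2:4])@ex,(g-x[2:4])@ey)
E
python3 a.py
```

```text
[ 4.98500e-01  1.64000e-02  5.21300e-01 -3.18200e-01  1.61044e+01
  8.31782e+01 -2.67900e-01  3.87400e-01 -1.13140e+00  3.44600e-01]
[[0.3, 0.2], [-0.0, -0.2], [0.7, 0.6], [-0.3, 1.1], [-0.6, -0.9], [-0.6, 0.5], [-0.5, -0.4], [-1.8, 0.6], [-0.5, 1.6], [0.8, 0.2], [0.1, 0.9], [0.6, -1.9]]
[[0.0, 0.2], [0.0, -0.1], [0.1, 0.1], [0.1, -0.5], [0.2, -0.4], [0.0, -0.7], [0.3, -0.0], [0.4, 0.1], [0.4, 0.1], [0.5, -1.1], [-0.2, 0.7], [0.9, -1.1], [-0.4, -1.3]]
grip [[0.47473579 0.14421475 0.023     ]]
instr corner [ 0.6271 -0.2155  0.0876] [-0.54 -0.09 -0.53  0.29]
[[-2.1, 0.2], [-3.0, 0.2], [-2.1, 0.1], [4.5, -3.9], [1.7, -0.7], [1.0, 0.1], [0.7, 0.1], [2.0, -1.1]]
[ 0.5565 -0.1343  0.1414] [-101.12   -1.92    2.35] [[-0.5, 0.9], [-1.4, -0.7], [-0.3, 1.2], [6.1, -1.2], [0.1, -0.7], [-0.6, 0.6], [-0.5, 1.3], [0.5, -0.4]]
in rack -0.18724157778807504 -0.0011698701982699074
TCP in rack -0.3153336512118383 -0.0017535789417572557 grip -0.3179367875762457 -0.0022907164267906427
```

```bash
sed -i "s/,('side',cs,697,235,-70,-48,13)//" a.py; python3 a.py | tail -4
```

```text
[[-2.1, 0.2], [-3.0, 0.2], [-2.1, 0.1], [1.7, -0.7], [1.0, 0.1], [0.7, 0.1], [2.0, -1.1]]
[ 0.5554 -0.1336  0.1438] [-1.0091e+02  1.0000e-02 -5.9000e-01] [[-0.5, -0.3], [-1.2, 0.2], [0.0, 0.0], [-0.0, -0.2], [-0.5, 0.5], [-1.0, 0.8], [0.3, -0.4]]
in rack -0.18769375820592155 -0.0024439263132480754
TCP in rack -0.3153336512118383 -0.0017535789417572557 grip -0.31768929500447163 -0.002877988406537785
```

drive_tool(
  targets=[
    {"fingers": 1, "xyz": [0.5, 0.15, 0], "rot": [0, 0, 0]},
    {"fingers": 1, "xyz": [1, 0, 0], "rot": [0, 0, 0]},
    {"fingers": 1, "xyz": [1.3, 0, 0], "rot": [0, 0, 0]},
    {"fingers": 1, "xyz": [1.3, 0, 0], "rot": [0, 0, 0]},
    {"fingers": 1, "xyz": [1, 0, 0.2], "rot": [0, 0, 0]},
    {"fingers": 1, "xyz": [0.5, 0, 0.5], "rot": [0, 0, 0]},
    {"fingers": 1, "xyz": [0, 0, 0.8], "rot": [0, 0, 0]},
    {"fingers": 1, "xyz": [0, 0, 0.8], "rot": [0, 0, 0]},
    {"fingers": 1, "xyz": [0, 0, 0.7], "rot": [0, 0, 0]},
    {"fingers": 1, "xyz": [0, 0, 0.5], "rot": [0, 0, 0]},
    {"fingers": 1, "xyz": [0, 0, 0.2], "rot": [0, 0, 0]},
    {"fingers": 1, "xyz": [0, 0, 0], "rot": [0, 0, 0]},
  ],
)

```text
clock: 9.35
position: [0.5754, -0.0461, 0.0934]
tcp_rot: [1.352, 1.11, -1.352]
ft_force: [-0.4, 0.2, -1.9]
grip_width: 0.0037
```

```bash
python3 -c "
from look import *
s,o=look('5',[0.535,-0.24,0.09],w=112,h=84,f=7)
import pickle; pickle.dump((s,o),open('o5.pkl','wb'))" | tail -3
```

```text
9.35 [ 0.5754 -0.0461  0.0934] [-0.41  0.19 -1.85] [ 0.23 -0.03  0.02] 0.0037 [[0.0003, 0.9809, -0.1946], [0.0, -0.1946, -0.9809], [-1.0, 0.0003, -0.0001]]
side (212, 196, 7)
top (302, 187, 7)
```

View pics/side5.png

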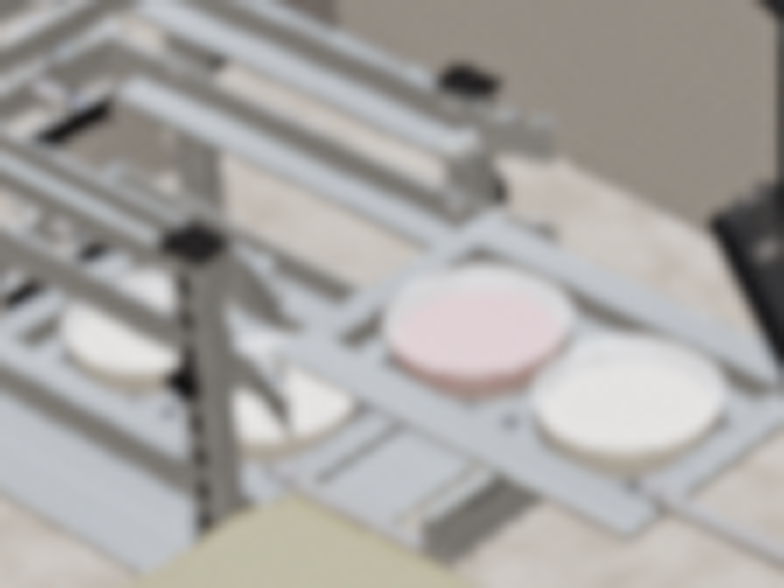

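View pics/top5.png

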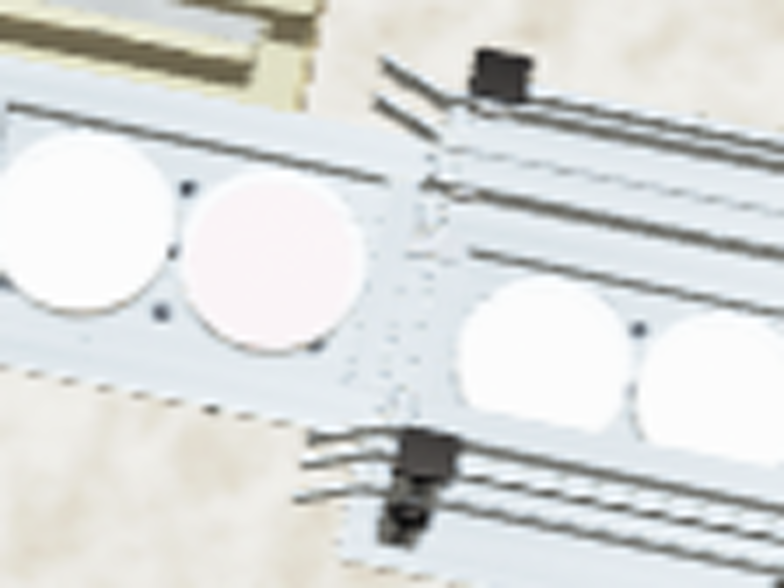

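```bash
cat > l5.py <<'E'
from fit2 import *
import pickle,sys
s,o=pickle.load(open(sys.argv[1],'rb')); x=q.x
p,(x0,y0,f)=o['top']; h,w=588//f,784//f
g=cv2.cvtColor(p['pixels'],cv2.COLOR_RGB2GRAY)[y0:y0+h,x0:x0+w]; g=cv2.resize(g,None,fx=4,fy=4,interpolation=cv2.INTER_CUBIC)
ex=np.array([np.cos(ry),np.sin(ry)]);ey=np.array([-ex[1],ex[0]])
out=[]
for a in cv2.createLineSegmentDetector().detect(g)[0][:,0]:
    A=[];
    for b in (a[:2],a[2:]):
        uv=(b+.5)/4-.5+[x0,y0]; X=atz(p,uv-x[6:8],float(sys.argv[2]))[:2]-x[2:4]; A.append((X@ex*1e3,X@ey*1e3,*( (uv-[x0,y0]+.5)*f)))
    A.sort(); 
    if A[1][0]-A[0][0]>14 and abs(A[0][1]-A[1][1])<0.1*(A[1][0]-A[0][0]): out.append(np.round(A,1).tolist())
for l in sorted(out,key=lambda l:l[0][1]): print(l)
E
python3 l5.py o5.pkl 0.1 | tail -n +6
```

```text
[[-56.3, -64.2, 439.0, 509.5], [47.2, -64.3, 780.1, 578.2]]
[[-36.4, -60.5, 506.6, 510.8], [47.0, -60.6, 781.2, 566.1]]
[[-52.0, -54.6, 459.0, 481.7], [46.1, -54.6, 781.7, 546.2]]
[[-43.6, -45.8, 491.6, 458.8], [-29.1, -45.8, 539.1, 468.4]]
[[22.1, -45.6, 707.6, 501.2], [44.5, -45.3, 781.3, 515.0]]
[[-14.5, -41.9, 589.6, 465.4], [43.9, -42.0, 781.4, 504.0]]
[[-70.8, -40.6, 406.1, 424.5], [-14.6, -42.3, 589.0, 466.7]]
[[-127.2, -29.2, 229.5, 351.9], [-107.4, -28.0, 294.8, 361.0]]
[[-127.2, -25.6, 231.8, 340.4], [-109.2, -25.4, 290.4, 351.5]]
[[-61.7, 14.1, 468.8, 257.8], [4.1, 14.2, 682.2, 299.7]]
[[-62.2, 17.7, 469.3, 246.4], [34.0, 17.5, 781.1, 308.5]]
[[-183.9, 31.1, 86.6, 127.8], [-161.8, 31.0, 157.3, 141.9]]
[[-161.6, 31.3, 157.9, 141.1], [-89.4, 30.9, 389.6, 187.8]]
[[-202.7, 31.4, 26.7, 115.0], [-184.1, 30.6, 85.6, 129.0]]
[[-71.0, 31.6, 449.3, 197.4], [31.8, 32.0, 782.1, 261.8]]
[[-209.4, 34.9, 7.7, 100.0], [-90.4, 34.6, 388.5, 175.8]]
[[-77.9, 36.6, 430.1, 177.8], [31.1, 36.1, 781.7, 248.4]]
[[-215.3, 52.9, 1.1, 41.4], [-138.6, 53.0, 245.7, 88.9]]
[[-60.0, 59.2, 500.9, 119.2], [27.2, 59.3, 781.7, 173.9]]
[[-217.2, 61.7, 1.0, 13.4], [-138.1, 61.6, 252.7, 63.1]]
[[-57.3, 62.9, 512.0, 109.5], [26.4, 63.0, 781.1, 161.9]]
[[-50.3, 66.0, 536.2, 104.6], [25.9, 65.8, 781.1, 153.0]]
[[-51.6, 69.1, 533.9, 94.3], [25.6, 69.0, 781.8, 143.1]]
[[-152.4, 75.6, 215.9, 11.3], [-135.3, 76.2, 270.9, 20.3]]
[[-138.2, 80.2, 264.0, 6.4], [-122.4, 80.1, 314.1, 16.3]]
[[-70.3, 80.8, 480.8, 46.8], [-53.4, 80.6, 534.6, 57.9]]
```

```bash
cat > m5.py <<'E'
from fit2 import *
import pickle
s,o=pickle.load(open('o5.pkl','rb')); x=q.x
p,(x0,y0,f)=o['top']
ex=np.array([np.cos(ry),np.sin(ry)]);ey=np.array([-ex[1],ex[0]])
def m(u,v,z):
    X=atz(p,np.array([x0+(u+.5)/f-.5,y0+(v+.5)/f-.5])-x[6:8],z)[:2]-x[2:4]; return (X@ex*1e3).round(1),(X@ey*1e3).round(1)
for n,u,v,z in [('-y edge',50,376,.1),('-y edge',212,409,.1),('-y edge',285,424,.1),('+y edge',20,52,.1),('+y edge',250,97,.1),('+y edge',380,125,.1),('thr-',390,452,.097),('tip-',303,466,.097),('thr+',437,138,.097),('tip+',376,100,.097),('tip+U',383,60,.136),('tip-U',310,438,.136),('lowpan',469,246,.033),('lowpan',781,308.5,.033)]: print(n,m(u,v,z))
im=p['pixels'][y0:y0+84,x0:x0+112,::-1]
im=cv2.resize(im,None,fx=7,fy=7,interpolation=cv2.INTER_NEAREST)
lab=cv2.cvtColor(im,cv2.COLOR_BGR2LAB); lab[:,:,0]=cv2.createCLAHE(6,(6,6)).apply(lab[:,:,0]); cv2.imwrite('pics/t5e.png',cv2.cvtColor(lab,cv2.COLOR_LAB2BGR))
E
python3 m5.py | tail -n +6
```

```text
-y edge (np.float64(-178.6), np.float64(-47.5))
-y edge (np.float64(-128.7), np.float64(-47.7))
-y edge (np.float64(-106.3), np.float64(-47.8))
+y edge (np.float64(-208.7), np.float64(50.6))
+y edge (np.float64(-136.6), np.float64(50.6))
+y edge (np.float64(-95.8), np.float64(49.8))
thr- (np.float64(-73.7), np.float64(-49.3))
tip- (np.float64(-98.5), np.float64(-58.8))
thr+ (np.float64(-77.9), np.float64(50.2))
tip+ (np.float64(-98.5), np.float64(58.4))
tip+U (np.float64(-98.9), np.float64(58.6))
tip-U (np.float64(-98.2), np.float64(-58.1))
lowpan (np.float64(-59.5), np.float64(36.3))
lowpan (np.float64(43.0), np.float64(36.0))
```

View pics/t5e.png

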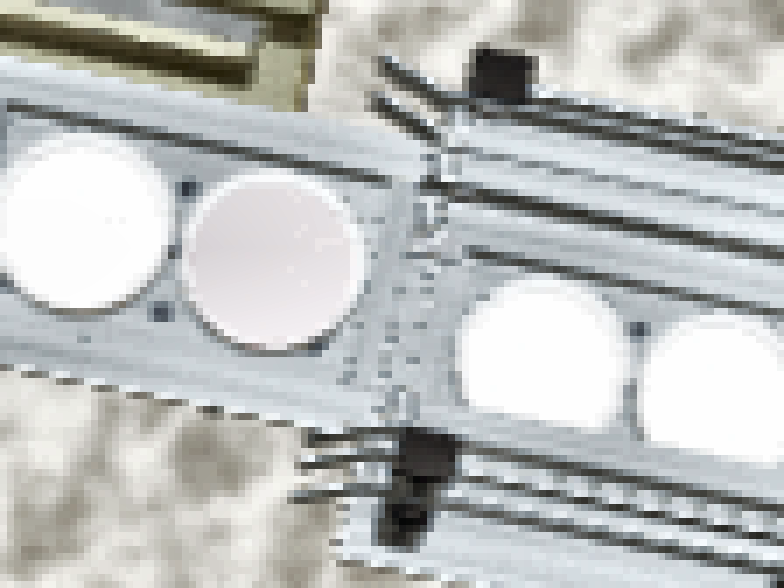

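drive_tool(
  targets=[
    {"fingers": 1, "xyz": [0, -0.05, 0.2], "rot": [0, 0, 0]},
    {"fingers": 1, "xyz": [0, 0, 0.4], "rot": [0, 0, 0]},
    {"fingers": 1, "xyz": [0, 0, 0.6], "rot": [0, 0, 0]},
    {"fingers": 1, "xyz": [0, 0, 0.7], "rot": [0, 0, 0]},
    {"fingers": 1, "xyz": [0, 0, 0.7], "rot": [0, 0, 0]},
    {"fingers": 1, "xyz": [0, 0, 0.7], "rot": [0, 0, 0]},
    {"fingers": 1, "xyz": [0, 0, 0.7], "rot": [0, 0, 0]},
    {"fingers": 1, "xyz": [0, 0, 0.6], "rot": [0, 0, 0]},
    {"fingers": 1, "xyz": [0, 0, 0.4], "rot": [0, 0, 0]},
  ],
)

```text
clock: 10.35
position: [0.565, -0.0955, 0.0932]
tcp_rot: [1.352, 1.11, -1.352]
ft_force: [0.1, -0.3, -1.2]
grip_width: 0.004
```

drive_tool(
  targets=[
    {"fingers": 1, "xyz": [0, 0, 0], "rot": [0, 0, 0]},
  ],
)

```text
clock: 10.45
position: [0.565, -0.0955, 0.0932]
tcp_rot: [1.352, 1.11, -1.352]
ft_force: [-0.5, -0.3, -1.4]
grip_width: 0.0037
```

```bash
python3 -c "
from look import *
s,o=look('6',[0.535,-0.24,0.09],w=112,h=84,f=7)
import pickle; pickle.dump((s,o),open('o6.pkl','wb'))" | tail -3; python3 l5.py o6.pkl 0.1 | tail -n +6
```

```text
10.45 [ 0.565  -0.0955  0.0932] [-0.54 -0.34 -1.45] [ 0.14 -0.04  0.02] 0.0037 [[-0.0, 0.9808, -0.195], [-0.0002, -0.195, -0.9808], [-1.0, 0.0, 0.0002]]
side (212, 196, 7)
top (302, 187, 7)
[[-56.3, -64.2, 439.0, 509.6], [47.2, -64.3, 780.1, 578.2]]
[[-55.9, -60.5, 442.7, 497.9], [47.1, -60.6, 781.7, 566.0]]
[[-52.0, -54.6, 459.0, 481.8], [46.1, -54.7, 781.7, 546.3]]
[[2.2, -45.6, 642.0, 488.2], [21.0, -45.3, 704.0, 499.5]]
[[-78.4, -41.8, 380.5, 423.6], [-57.1, -40.2, 451.0, 432.4]]
[[-56.9, -41.6, 450.9, 436.8], [43.9, -42.1, 781.3, 504.3]]
[[-80.1, -25.3, 385.2, 369.9], [-61.3, -26.6, 445.6, 386.2]]
[[-30.0, 14.0, 571.3, 278.6], [-14.2, 14.2, 622.9, 288.0]]
[[-14.0, 14.2, 623.3, 287.9], [8.8, 14.1, 697.3, 303.0]]
[[-31.1, 17.7, 569.9, 266.1], [34.0, 17.5, 781.1, 308.6]]
[[-140.0, 30.5, 226.9, 157.1], [-122.1, 30.3, 284.0, 169.0]]
[[-158.8, 30.5, 166.6, 145.3], [-140.1, 30.9, 226.7, 156.0]]
[[-122.0, 30.6, 284.6, 168.2], [-41.1, 30.4, 545.0, 220.2]]
[[-30.5, 31.8, 580.0, 222.5], [31.9, 31.8, 782.0, 262.3]]
[[-159.3, 34.4, 167.4, 133.2], [-39.4, 34.1, 552.8, 209.9]]
[[-29.7, 36.3, 585.3, 209.0], [31.1, 36.2, 781.8, 248.2]]
[[-195.2, 52.9, 65.1, 53.9], [-137.9, 53.1, 247.9, 89.2]]
[[-60.0, 59.2, 500.9, 119.3], [27.2, 59.3, 781.7, 174.0]]
[[-196.1, 62.1, 68.2, 25.2], [-146.7, 61.3, 225.1, 58.6]]
[[-57.3, 62.9, 512.0, 109.5], [26.4, 63.0, 781.1, 161.9]]
[[-50.3, 66.0, 536.2, 104.6], [25.9, 65.8, 781.1, 153.0]]
[[-3.2, 69.0, 689.2, 125.0], [25.6, 69.0, 781.8, 143.1]]
[[-45.5, 69.2, 553.4, 97.5], [-3.3, 69.0, 688.8, 124.9]]
[[-158.0, 76.0, 198.3, 6.9], [-136.1, 76.0, 268.2, 20.5]]
[[-142.2, 80.0, 251.3, 4.6], [-123.0, 80.3, 312.5, 15.6]]
[[-70.3, 80.8, 480.8, 46.8], [-53.3, 80.6, 535.0, 58.0]]
```

View pics/top6.png

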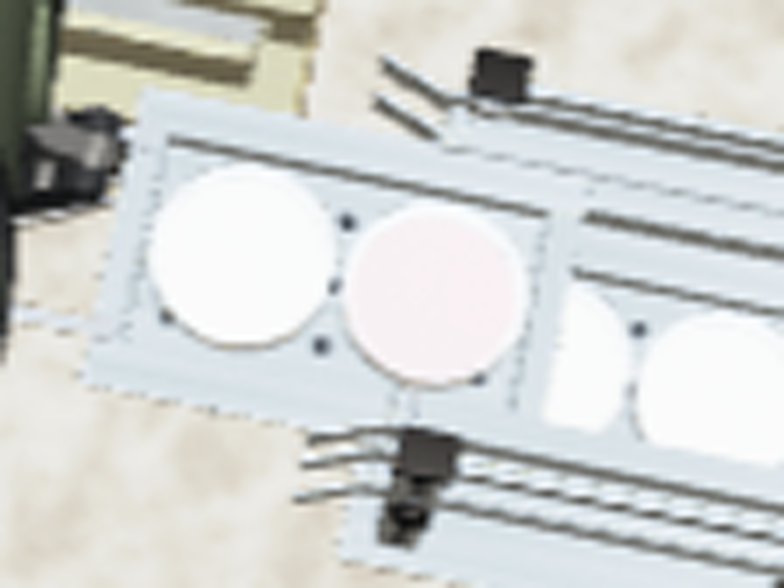

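View pics/side6.png

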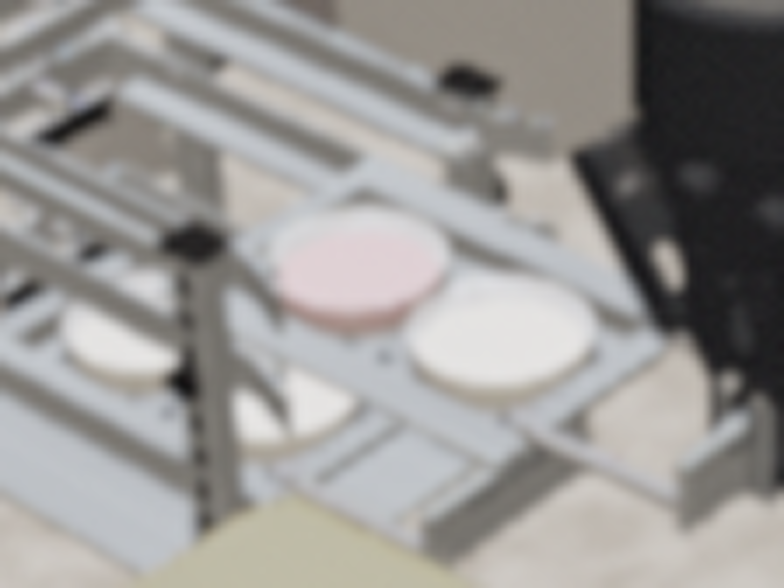

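drive_tool(
  targets=[
    {"fingers": 1, "xyz": [0, 0, 0.3], "rot": [0, 0, 0]},
    {"fingers": 1, "xyz": [0, 0, 0.6], "rot": [0, 0, 0]},
    {"fingers": 1, "xyz": [0, 0, 0.9], "rot": [0, 0, 0]},
    {"fingers": 1, "xyz": [0, 0, 1.0], "rot": [0, 0, 0]},
    {"fingers": 1, "xyz": [0, 0, 1.0], "rot": [0, 0, 0]},
    {"fingers": 1, "xyz": [0, 0, 1.0], "rot": [0, 0, 0]},
    {"fingers": 1, "xyz": [0, 0, 1.0], "rot": [0, 0, 0]},
    {"fingers": 1, "xyz": [0, 0, 1.0], "rot": [0, 0, 0]},
    {"fingers": 1, "xyz": [0, 0, 0.8], "rot": [0, 0, 0]},
    {"fingers": 1, "xyz": [0, 0, 0.5], "rot": [0, 0, 0]},
    {"fingers": 1, "xyz": [0, 0, 0.3], "rot": [0, 0, 0]},
    {"fingers": 1, "xyz": [0, 0, 0], "rot": [0, 0, 0]},
  ],
)

```text
clock: 11.75
position: [0.5488, -0.1774, 0.0932]
tcp_rot: [1.352, 1.11, -1.352]
ft_force: [-0.4, -1.3, -0.6]
grip_width: 0.0039
```

```bash
python3 -c "
from look import *
s,o=look('7',[0.535,-0.24,0.09],w=112,h=84,f=7)
import pickle; pickle.dump((s,o),open('o7.pkl','wb'))" | tail -3
```

```text
11.75 [ 0.5488 -0.1774  0.0932] [-0.36 -1.31 -0.64] [ 0.21 -0.03 -0.01] 0.0039 [[0.0, 0.9809, -0.1944], [-0.0, -0.1944, -0.9809], [-1.0, 0.0, 0.0]]
side (212, 196, 7)
top (302, 187, 7)
```

View pics/top7.png

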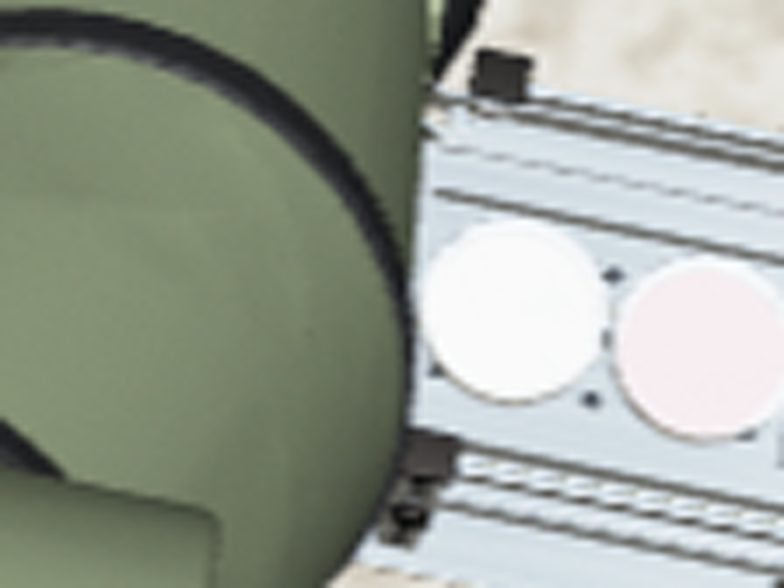

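View pics/side7.png

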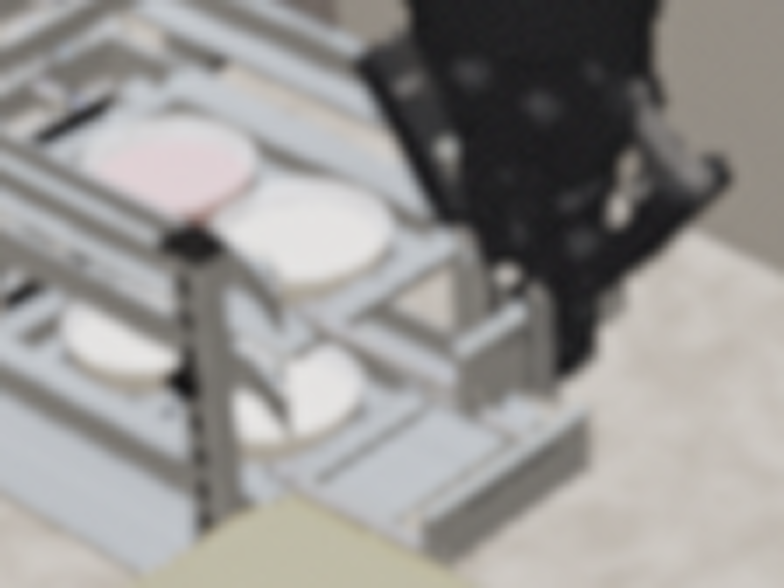

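drive_tool(
  targets=[
    {"fingers": 1, "xyz": [0.15, 0, 0], "rot": [0, 0, 0]},
    {"fingers": 1, "xyz": [0.2, 0, 0], "rot": [0, 0, 0]},
    {"fingers": 1, "xyz": [0.1, 0, 0], "rot": [0, 0, 0]},
    {"fingers": 1, "xyz": [0, 0, 0], "rot": [0, 0, 0]},
  ],
)

```text
clock: 12.25
position: [0.5488, -0.177, 0.0884]
tcp_rot: [1.352, 1.111, -1.352]
ft_force: [0.1, -0.1, -2.0]
grip_width: 0.0039
```

drive_tool(
  targets=[
    {"fingers": 1, "xyz": [0.1, 0, 0], "rot": [0, 0, 0]},
    {"fingers": 1, "xyz": [0, 0, 0], "rot": [0, 0, 0]},
  ],
)

```text
clock: 12.45
position: [0.5488, -0.1771, 0.0876]
tcp_rot: [1.352, 1.11, -1.352]
ft_force: [0.5, -0.2, -3.6]
grip_width: 0.0034
```

drive_tool(
  targets=[
    {"fingers": 1, "xyz": [0.1, 0, 0], "rot": [0, 0, 0]},
    {"fingers": 1, "xyz": [0, 0, 0], "rot": [0, 0, 0]},
  ],
)

```text
clock: 12.65
position: [0.5488, -0.1772, 0.0866]
tcp_rot: [1.352, 1.11, -1.352]
ft_force: [0.9, -0.5, -1.4]
grip_width: 0.0043
```

drive_tool(
  targets=[
    {"fingers": 1, "xyz": [0.1, 0, 0], "rot": [0, 0, 0]},
    {"fingers": 1, "xyz": [0, 0, 0], "rot": [0, 0, 0]},
  ],
)

```text
clock: 12.85
position: [0.5488, -0.1772, 0.0856]
tcp_rot: [1.352, 1.11, -1.352]
ft_force: [0.9, -0.2, -1.6]
grip_width: 0.004
```

drive_tool(
  targets=[
    {"fingers": 1, "xyz": [0.05, 0, 0], "rot": [0, 0, 0]},
    {"fingers": 1, "xyz": [0, 0, 0], "rot": [0, 0, 0]},
  ],
)

```text
clock: 13.05
position: [0.5489, -0.1772, 0.0852]
tcp_rot: [1.352, 1.11, -1.352]
ft_force: [-0.2, 0.5, 0.8]
grip_width: 0.0043
```

```bash
cat > st.py <<'E'
from h import *
s=telemetry.observe(); print(s['clock'],(s['position']*1e3).round(2),s['ft_force'].round(2),s['torque'].round(3),(s['grip_width']*1e3).round(2))
d=s['position'][:2]-[.5213,-.3182]; a=np.radians(-101.2); ex=np.array([np.cos(a),np.sin(a)]); print('tray x',(d@ex*1e3+130).round(2),'y',(d@[-ex[1],ex[0]]*1e3).round(2))
E
python3 st.py
```

```text
Traceback (most recent call last):
  File "st.py", line 2, in <module>
    s=telemetry.observe(); print(s['clock'],(s['position']*1e3).round(2),s['ft_force'].round(2),s['torque'].round(3),(s['grip_width']*1e3).round(2))
                                                                                                                     ^^^^^^^^^^^^^^^^^^^^^^^^^^^
AttributeError: 'float' object has no attribute 'round'
```

drive_tool(
  targets=[
    {"fingers": 1, "xyz": [0.05, 0, 0], "rot": [0, 0, 0]},
    {"fingers": 1, "xyz": [0, 0, 0], "rot": [0, 0, 0]},
  ],
)

```text
clock: 13.25
position: [0.549, -0.1771, 0.0848]
tcp_rot: [1.352, 1.11, -1.351]
ft_force: [-0.2, 2.1, 4.0]
grip_width: 0.0037
```

```bash
python3 st.py
```

```text
Traceback (most recent call last):
  File "st.py", line 2, in <module>
    s=telemetry.observe(); print(s['clock'],(s['position']*1e3).round(2),s['ft_force'].round(2),s['torque'].round(3),(s['grip_width']*1e3).round(2))
                                                                                                                     ^^^^^^^^^^^^^^^^^^^^^^^^^^^
AttributeError: 'float' object has no attribute 'round'
```

drive_tool(
  targets=[
    {"fingers": 1, "xyz": [0.05, 0, 0], "rot": [0, 0, 0]},
    {"fingers": 1, "xyz": [0, 0, 0], "rot": [0, 0, 0]},
  ],
)

```text
clock: 13.45
position: [0.549, -0.1771, 0.0845]
tcp_rot: [1.352, 1.11, -1.351]
ft_force: [-1.0, 2.2, 8.1]
grip_width: 0.0038
```

```bash
python3 st.py
```

```text
Traceback (most recent call last):
  File "st.py", line 2, in <module>
    s=telemetry.observe(); print(s['clock'],(s['position']*1e3).round(2),s['ft_force'].round(2),s['torque'].round(3),(s['grip_width']*1e3).round(2))
                                                                                                                     ^^^^^^^^^^^^^^^^^^^^^^^^^^^
AttributeError: 'float' object has no attribute 'round'
```

drive_tool(
  targets=[
    {"fingers": 1, "xyz": [0.05, 0, 0], "rot": [0, 0, 0]},
    {"fingers": 1, "xyz": [0, 0, 0], "rot": [0, 0, 0]},
  ],
)

```text
clock: 13.65
position: [0.5491, -0.177, 0.0841]
tcp_rot: [1.352, 1.11, -1.351]
ft_force: [-1.0, 3.5, 9.9]
grip_width: 0.0037
```

```bash
python3 st.py
```

```text
Traceback (most recent call last):
  File "st.py", line 2, in <module>
    s=telemetry.observe(); print(s['clock'],(s['position']*1e3).round(2),s['ft_force'].round(2),s['torque'].round(3),(s['grip_width']*1e3).round(2))
                                                                                                                     ^^^^^^^^^^^^^^^^^^^^^^^^^^^
AttributeError: 'float' object has no attribute 'round'
```

drive_tool(
  targets=[
    {"fingers": 1, "xyz": [-0.25, 0, 0], "rot": [0, 0, 0]},
    {"fingers": 1, "xyz": [0, 0, 0], "rot": [0, 0, 0]},
  ],
)

```text
clock: 13.85
position: [0.5489, -0.1772, 0.0863]
tcp_rot: [1.352, 1.11, -1.352]
ft_force: [0.3, 0.3, -2.4]
grip_width: 0.0043
```

```bash
sed -i "s/(s\['grip_width'\]\*1e3).round(2)/round(s['grip_width']*1e3,2)/" st.py; python3 st.py; python3 -c "
from look import *
s,o=look('8',[0.535,-0.24,0.09],names=('side',),w=112,h=84,f=7)"
```

```text
13.85 [ 548.87 -177.25   86.29] [ 0.32  0.34 -2.42] [ 0.099 -0.09   0.018] 4.29
tray x -13.62 y -0.33
13.85 [ 0.5489 -0.1772  0.0863] [ 0.32  0.34 -2.42] [ 0.1  -0.09  0.02] 0.0043 [[0.0002, 0.981, -0.1942], [-0.0001, -0.1942, -0.981], [-1.0, 0.0002, 0.0]]
side (212, 196, 7)
```

View pics/side8.png

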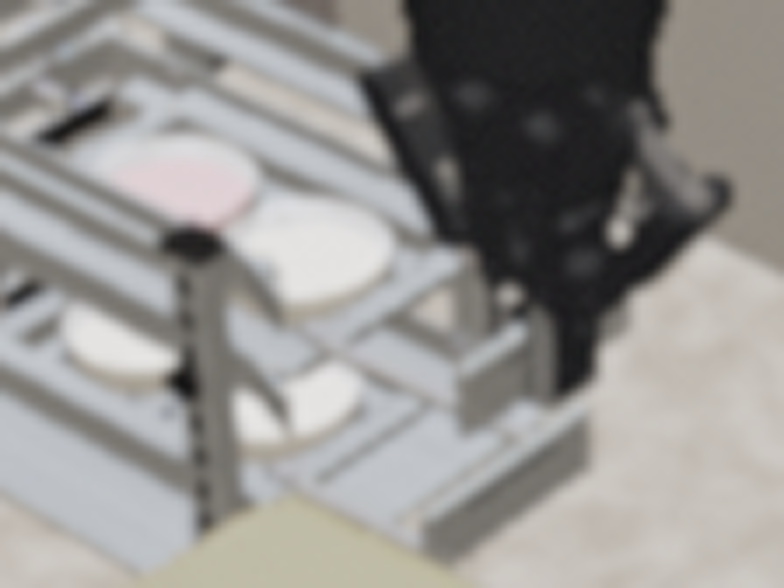

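drive_tool(
  targets=[
    {"fingers": 1, "xyz": [0, 0, 0.2], "rot": [0, 0, 0]},
    {"fingers": 1, "xyz": [0, 0, 0.4], "rot": [0, 0, 0]},
    {"fingers": 1, "xyz": [0, 0, 0.2], "rot": [0, 0, 0]},
    {"fingers": 1, "xyz": [0, 0, 0], "rot": [0, 0, 0]},
  ],
)

```text
clock: 14.3
position: [0.547, -0.1856, 0.0861]
tcp_rot: [1.352, 1.11, -1.352]
ft_force: [-0.1, 0.3, -1.8]
grip_width: 0.0036
```

```bash
python3 st.py
```

```text
14.3 [ 547.04 -185.61   86.08] [-0.15  0.29 -1.79] [ 0.154 -0.007  0.055] 3.62
tray x -5.07 y -0.5
```

drive_tool(
  targets=[
    {"fingers": 1, "xyz": [0, 0, 0.2], "rot": [0, 0, 0]},
    {"fingers": 1, "xyz": [0, 0, 0], "rot": [0, 0, 0]},
  ],
)

```text
clock: 14.5
position: [0.5467, -0.1873, 0.0861]
tcp_rot: [1.352, 1.11, -1.352]
ft_force: [-0.5, 0.3, -2.4]
grip_width: 0.0039
```

```bash
python3 st.py
```

```text
14.5 [ 546.74 -187.27   86.15] [-0.52  0.29 -2.39] [0.192 0.003 0.016] 3.88
tray x -3.37 y -0.48
```

drive_tool(
  targets=[
    {"fingers": 1, "xyz": [0, 0, 0.2], "rot": [0, 0, 0]},
    {"fingers": 1, "xyz": [0, 0, 0], "rot": [0, 0, 0]},
  ],
)

```text
clock: 14.7
position: [0.5464, -0.1892, 0.0862]
tcp_rot: [1.352, 1.11, -1.352]
ft_force: [0.1, 0.1, -2.1]
grip_width: 0.004
```

```bash
python3 st.py
```

```text
14.7 [ 546.4  -189.19   86.17] [ 0.06  0.12 -2.07] [ 0.157  0.    -0.018] 4.0
tray x -1.43 y -0.44
```

drive_tool(
  targets=[
    {"fingers": 1, "xyz": [0, 0, 0.15], "rot": [0, 0, 0]},
    {"fingers": 1, "xyz": [0, 0, 0], "rot": [0, 0, 0]},
  ],
)

```text
clock: 14.9
position: [0.5462, -0.1903, 0.0862]
tcp_rot: [1.352, 1.111, -1.351]
ft_force: [0.8, 1.5, -1.4]
grip_width: 0.0041
```

```bash
python3 st.py
```

```text
14.9 [ 546.25 -190.33   86.18] [ 0.76  1.47 -1.35] [ 0.542 -0.096 -0.004] 4.14
tray x -0.28 y -0.36
```

drive_tool(
  targets=[
    {"fingers": 1, "xyz": [0, 0, 0.15], "rot": [0, 0, 0]},
    {"fingers": 1, "xyz": [0, 0, 0.15], "rot": [0, 0, 0]},
    {"fingers": 1, "xyz": [0, 0, 0], "rot": [0, 0, 0]},
  ],
)

```text
clock: 15.2
position: [0.5457, -0.1932, 0.0862]
tcp_rot: [1.352, 1.111, -1.351]
ft_force: [0.7, 4.5, -0.6]
grip_width: 0.0041
```

```bash
python3 st.py
```

```text
15.2 [ 545.66 -193.2    86.16] [ 0.7   4.54 -0.6 ] [ 1.077 -0.241 -0.046] 4.08
tray x 2.65 y -0.38
```

drive_tool(
  targets=[
    {"fingers": 1, "xyz": [0, 0, 0.15], "rot": [0, 0, 0]},
    {"fingers": 1, "xyz": [0, 0, 0.2], "rot": [0, 0, 0]},
    {"fingers": 1, "xyz": [0, 0, 0], "rot": [0, 0, 0]},
  ],
)

```text
clock: 15.5
position: [0.5451, -0.1963, 0.0862]
tcp_rot: [1.352, 1.111, -1.351]
ft_force: [0.8, 7.6, -0.7]
grip_width: 0.004
```

```bash
python3 st.py; python3 -c "
from look import *
s,o=look('9',[0.525,-0.27,0.09],w=112,h=84,f=7)"
```

```text
15.5 [ 545.1  -196.29   86.19] [ 0.75  7.57 -0.65] [ 1.624 -0.311  0.006] 4.02
tray x 5.78 y -0.33
15.5 [ 0.5451 -0.1963  0.0862] [ 0.75  7.57 -0.65] [ 1.62 -0.31  0.01] 0.004 [[0.0002, 0.981, -0.1939], [0.0007, -0.1939, -0.981], [-1.0, 0.0, -0.0007]]
side (202, 190, 7)
top (316, 192, 7)
```

View pics/side9.png

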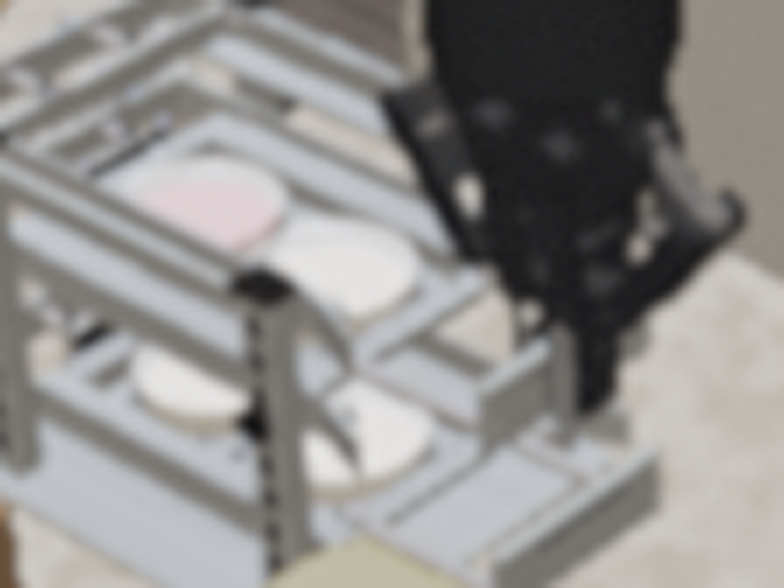

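View pics/top9.png

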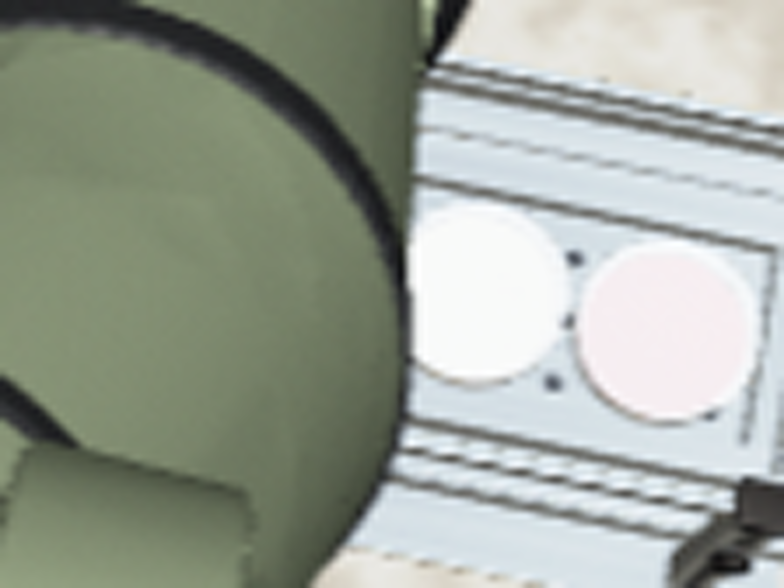

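drive_tool(
  targets=[
    {"fingers": 1, "xyz": [0.1, 0, 0], "rot": [0, 0, 0]},
    {"fingers": 1, "xyz": [0.1, 0, 0], "rot": [0, 0, 0]},
    {"fingers": 1, "xyz": [0, 0, 0], "rot": [0, 0, 0]},
  ],
)

```text
clock: 15.9
position: [0.5452, -0.1961, 0.0842]
tcp_rot: [1.352, 1.111, -1.351]
ft_force: [0.6, 6.6, 1.9]
grip_width: 0.004
```

```bash
python3 st.py
```

```text
15.9 [ 545.2  -196.1    84.18] [0.59 6.62 1.85] [ 1.218 -0.076 -0.075] 4.03
tray x 5.59 y -0.27
```

drive_tool(
  targets=[
    {"fingers": 1, "xyz": [0.05, 0, 0], "rot": [0, 0, 0]},
    {"fingers": 1, "xyz": [0, 0, 0], "rot": [0, 0, 0]},
  ],
)

```text
clock: 16.1
position: [0.5452, -0.1961, 0.0838]
tcp_rot: [1.352, 1.111, -1.351]
ft_force: [1.0, 7.3, 1.7]
grip_width: 0.0043
```

```bash
python3 st.py
```

```text
16.1 [ 545.25 -196.11   83.78] [0.96 7.27 1.73] [ 1.122 -0.077 -0.012] 4.3
tray x 5.58 y -0.22
```

drive_tool(
  targets=[
    {"fingers": 1, "xyz": [0.1, 0, 0], "rot": [0, 0, 0]},
    {"fingers": 1, "xyz": [0, 0, 0], "rot": [0, 0, 0]},
  ],
)

```text
clock: 16.3
position: [0.5453, -0.1961, 0.0828]
tcp_rot: [1.352, 1.111, -1.351]
ft_force: [1.1, 6.6, 2.0]
grip_width: 0.0038
```

```bash
python3 st.py
```

```text
16.3 [ 545.26 -196.1    82.78] [1.11 6.62 1.98] [ 1.034 -0.138 -0.03 ] 3.77
tray x 5.58 y -0.21
```

drive_tool(
  targets=[
    {"fingers": 1, "xyz": [0.08, 0, 0], "rot": [0, 0, 0]},
    {"fingers": 1, "xyz": [0, 0, 0], "rot": [0, 0, 0]},
  ],
)

```text
clock: 16.5
position: [0.5453, -0.1961, 0.082]
tcp_rot: [1.352, 1.111, -1.351]
ft_force: [1.3, 7.3, 1.8]
grip_width: 0.0041
```

```bash
python3 st.py
```

```text
16.5 [ 545.31 -196.14   82.01] [1.28 7.3  1.82] [ 1.014 -0.071 -0.069] 4.05
tray x 5.6 y -0.16
```

drive_tool(
  targets=[
    {"fingers": 1, "xyz": [0.06, 0, 0], "rot": [0, 0, 0]},
    {"fingers": 1, "xyz": [0, 0, 0], "rot": [0, 0, 0]},
  ],
)

```text
clock: 16.7
position: [0.5454, -0.1961, 0.0815]
tcp_rot: [1.352, 1.111, -1.35]
ft_force: [1.1, 8.6, 2.0]
grip_width: 0.004
```

```bash
python3 st.py
```

```text
16.7 [ 545.37 -196.13   81.46] [1.14 8.58 1.99] [ 0.972 -0.128  0.007] 4.03
tray x 5.58 y -0.1
```

drive_tool(
  targets=[
    {"fingers": 1, "xyz": [0.05, 0, 0], "rot": [0, 0, 0]},
    {"fingers": 1, "xyz": [0, 0, 0], "rot": [0, 0, 0]},
  ],
)

```text
clock: 16.9
position: [0.5454, -0.1961, 0.081]
tcp_rot: [1.352, 1.111, -1.35]
ft_force: [1.1, 8.0, 3.2]
grip_width: 0.0042
```

```bash
python3 st.py
```

```text
16.9 [ 545.37 -196.13   80.97] [1.08 8.01 3.24] [ 0.982 -0.162  0.   ] 4.24
tray x 5.58 y -0.1
```

drive_tool(
  targets=[
    {"fingers": 1, "xyz": [0.05, 0, 0], "rot": [0, 0, 0]},
    {"fingers": 1, "xyz": [0, 0, 0], "rot": [0, 0, 0]},
  ],
)

```text
clock: 17.1
position: [0.5454, -0.1961, 0.0806]
tcp_rot: [1.352, 1.111, -1.35]
ft_force: [0.3, 7.3, 4.3]
grip_width: 0.0041
```

```bash
python3 st.py
```

```text
17.1 [ 545.44 -196.12   80.64] [0.34 7.3  4.27] [ 0.976  0.043 -0.082] 4.13
tray x 5.55 y -0.04
```

```bash
python3 -c "
from look import *
s,o=look('10',[0.525,-0.27,0.09],names=('side',),w=112,h=84,f=7)"
```

```text
17.1 [ 0.5454 -0.1961  0.0806] [0.34 7.3  4.27] [ 0.98  0.04 -0.08] 0.0041 [[0.0008, 0.9811, -0.1934], [0.0005, -0.1934, -0.9811], [-1.0, 0.0007, -0.0006]]
side (202, 190, 7)
```

View pics/side10.png

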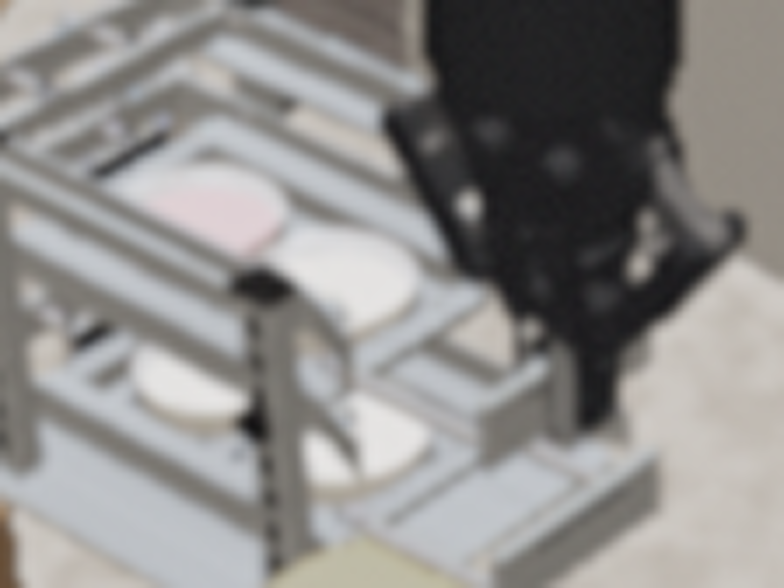

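drive_tool(
  targets=[
    {"fingers": 1, "xyz": [0.05, 0, 0], "rot": [0, 0, 0]},
    {"fingers": 1, "xyz": [0, 0, 0], "rot": [0, 0, 0]},
  ],
)

```text
clock: 17.35
position: [0.5455, -0.1962, 0.0804]
tcp_rot: [1.352, 1.11, -1.35]
ft_force: [-0.7, 8.3, 10.7]
grip_width: 0.004
```

```bash
python3 st.py
```

```text
17.35 [ 545.45 -196.18   80.44] [-0.69  8.27 10.75] [1.057 0.443 0.014] 3.95
tray x 5.62 y -0.0
```

drive_tool(
  targets=[
    {"fingers": 1, "xyz": [-0.05, 0, 0], "rot": [0, 0, 0]},
    {"fingers": 1, "xyz": [0, 0, -0.15], "rot": [0, 0, 0]},
    {"fingers": 1, "xyz": [0, 0, -0.1], "rot": [0, 0, 0]},
    {"fingers": 1, "xyz": [0, 0, 0], "rot": [0, 0, 0]},
  ],
)

```text
clock: 17.75
position: [0.5458, -0.1941, 0.0806]
tcp_rot: [1.352, 1.11, -1.351]
ft_force: [0.7, 5.7, 6.5]
grip_width: 0.0038
```

```bash
python3 st.py
```

```text
17.75 [ 545.84 -194.12   80.63] [0.72 5.72 6.49] [ 0.557  0.012 -0.001] 3.79
tray x 3.51 y -0.02
```

drive_tool(
  targets=[
    {"fingers": 1, "xyz": [0, 0, -0.1], "rot": [0, 0, 0]},
    {"fingers": 1, "xyz": [0, 0, 0], "rot": [0, 0, 0]},
  ],
)

```text
clock: 17.95
position: [0.5459, -0.1936, 0.0806]
tcp_rot: [1.352, 1.11, -1.351]
ft_force: [-0.2, 4.1, 6.5]
grip_width: 0.0038
```

```bash
python3 st.py
```

```text
17.95 [ 545.95 -193.56   80.64] [-0.17  4.06  6.51] [ 0.205  0.069 -0.05 ] 3.79
tray x 2.95 y -0.03
```

drive_tool(
  targets=[
    {"fingers": 1, "xyz": [0, 0, -0.06], "rot": [0, 0, 0]},
    {"fingers": 1, "xyz": [0, 0, 0], "rot": [0, 0, 0]},
  ],
)

```text
clock: 18.15
position: [0.546, -0.1932, 0.0807]
tcp_rot: [1.352, 1.109, -1.351]
ft_force: [0.0, 3.1, 6.3]
grip_width: 0.0043
```

```bash
python3 st.py
```

```text
18.15 [ 546.03 -193.16   80.65] [0.   3.1  6.34] [ 0.055  0.107 -0.037] 4.28
tray x 2.54 y -0.03
```

drive_tool(
  targets=[
    {"fingers": 1, "xyz": [-0.03, 0, -0.08], "rot": [0, 0, 0]},
    {"fingers": 1, "xyz": [0, 0, 0], "rot": [0, 0, 0]},
  ],
)

```text
clock: 18.35
position: [0.5461, -0.1923, 0.0808]
tcp_rot: [1.352, 1.11, -1.352]
ft_force: [0.6, 1.6, 4.5]
grip_width: 0.004
```

```bash
python3 st.py
```

```text
18.35 [ 546.1  -192.32   80.8 ] [0.57 1.57 4.45] [-0.294  0.045  0.021] 4.01
tray x 1.7 y -0.12
```

drive_tool(
  targets=[
    {"fingers": 1, "xyz": [0, 0, -0.06], "rot": [0, 0, 0]},
    {"fingers": 1, "xyz": [0, 0, 0], "rot": [0, 0, 0]},
  ],
)

```text
clock: 18.55
position: [0.5461, -0.1923, 0.0808]
tcp_rot: [1.352, 1.109, -1.352]
ft_force: [0.5, -3.9, 6.5]
grip_width: 0.0036
```

```bash
python3 st.py
```

```text
18.55 [ 546.08 -192.25   80.77] [ 0.46 -3.89  6.47] [-1.112  0.027  0.054] 3.6
tray x 1.64 y -0.15
```

drive_tool(
  targets=[
    {"fingers": 1, "xyz": [-0.05, 0, 0.05], "rot": [0, 0, 0]},
    {"fingers": 1, "xyz": [0, 0, 0], "rot": [0, 0, 0]},
  ],
)

```text
clock: 18.75
position: [0.546, -0.1923, 0.0811]
tcp_rot: [1.352, 1.11, -1.352]
ft_force: [1.7, -3.5, 1.2]
grip_width: 0.004
```

```bash
python3 st.py;  python3 -c "
from look import *
s,o=look('11',[0.525,-0.27,0.09],names=('side',),w=112,h=84,f=7)"
```

```text
18.75 [ 546.02 -192.29   81.09] [ 1.72 -3.46  1.17] [-0.901 -0.292  0.108] 4.03
tray x 1.69 y -0.21
18.75 [ 0.546  -0.1923  0.0811] [ 1.72 -3.46  1.17] [-0.9  -0.29  0.11] 0.004 [[0.0003, 0.9809, -0.1944], [-0.0004, -0.1944, -0.9809], [-1.0, 0.0004, 0.0003]]
side (202, 190, 7)
```

View pics/side11.png

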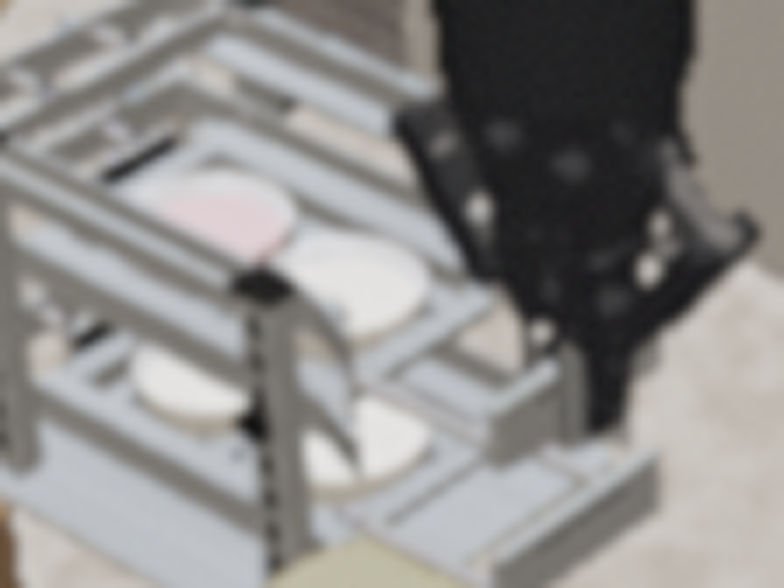

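drive_tool(
  targets=[
    {"fingers": 1, "xyz": [0.02, 0, 0.05], "rot": [0, 0, 0]},
    {"fingers": 1, "xyz": [0, 0, 0], "rot": [0, 0, 0]},
  ],
  squeeze=20,
)

```text
clock: 19.0
position: [0.546, -0.1923, 0.081]
tcp_rot: [1.352, 1.11, -1.351]
ft_force: [1.5, -1.5, 5.6]
grip_width: 0.0041
```

```bash
python3 st.py
```

```text
19.0 [ 545.99 -192.34   81.  ] [ 1.51 -1.5   5.61] [-0.484 -0.226  0.039] 4.1
tray x 1.74 y -0.22
```

Neutral fore-aft, lightly pressed down. Release.

drive_tool(
  targets=[
    {"fingers": 0.9, "xyz": [0, 0, 0], "rot": [0, 0, 0]},
    {"fingers": 0.8, "xyz": [0, 0, 0], "rot": [0, 0, 0]},
    {"fingers": 0.65, "xyz": [0, 0, 0], "rot": [0, 0, 0]},
    {"fingers": 0.55, "xyz": [0, 0, 0], "rot": [0, 0, 0]},
    {"fingers": 0.55, "xyz": [0, 0, 0], "rot": [0, 0, 0]},
  ],
)

```text
clock: 19.5
position: [0.5457, -0.1923, 0.0808]
tcp_rot: [1.352, 1.111, -1.352]
ft_force: [0.6, 0.3, 0.4]
grip_width: 0.0384
```

```bash
python3 st.py;  python3 -c "
from look import *
s,o=look('12',[0.525,-0.27,0.09],names=('side',),w=112,h=84,f=7)"
```

```text
19.5 [ 545.72 -192.31   80.77] [0.62 0.25 0.43] [ 0.034  0.007 -0.011] 38.37
tray x 1.77 y -0.5
19.5 [ 0.5457 -0.1923  0.0808] [0.62 0.25 0.43] [ 0.03  0.01 -0.01] 0.0384 [[-0.0003, 0.981, -0.1942], [0.0002, -0.1942, -0.981], [-1.0, -0.0003, -0.0001]]
side (202, 190, 7)
```

View pics/side12.png

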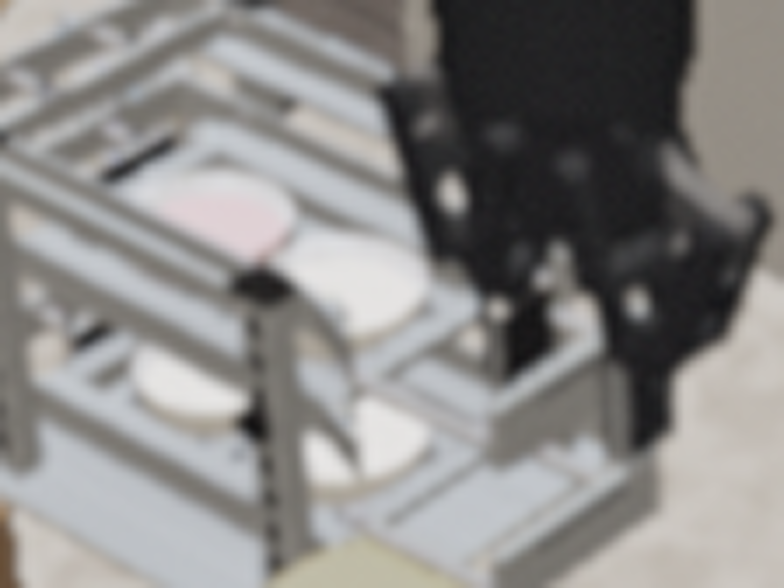

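drive_tool(
  targets=[
    {"fingers": 0.55, "xyz": [-0.3, 0, 0], "rot": [0, 0, 0]},
    {"fingers": 0.55, "xyz": [-0.7, 0, 0], "rot": [0, 0, 0]},
    {"fingers": 0.55, "xyz": [-1, 0, 0], "rot": [0, 0, 0]},
  ],
)

```text
clock: 19.85
position: [0.5457, -0.1923, 0.1014]
tcp_rot: [1.351, 1.111, -1.352]
ft_force: [0.1, 0.2, 0.2]
grip_width: 0.0389
```

```bash
python3 st.py
```

```text
19.85 [ 545.68 -192.31  101.38] [0.07 0.16 0.21] [ 0.002 -0.018  0.028] 38.88
tray x 1.78 y -0.54
```

drive_tool(
  targets=[
    {"fingers": 0.55, "xyz": [-2, 0, 0], "rot": [0, 0, 0]},
    {"fingers": 0.55, "xyz": [-3, 0, 0], "rot": [0, 0, 0]},
    {"fingers": 0.55, "xyz": [-3, 0, 0], "rot": [0, 0, 0]},
    {"fingers": 0.55, "xyz": [-3, 0, 0], "rot": [0, 0, 0]},
    {"fingers": 0.55, "xyz": [-1, 0, -2], "rot": [0, 0, 0]},
    {"fingers": 0.55, "xyz": [0, 0, -3], "rot": [0, 0, 0]},
    {"fingers": 0.55, "xyz": [0, 0, -3], "rot": [0, 0, 0]},
    {"fingers": 0.55, "xyz": [0, 0, -3], "rot": [0, 0, 0]},
    {"fingers": 0.55, "xyz": [0, 0, -1], "rot": [0, 0, 0]},
    {"fingers": 0.55, "xyz": [0, 0, 0], "rot": [0, 0, 0]},
  ],
)

```text
clock: 20.85
position: [0.5694, -0.0732, 0.2216]
tcp_rot: [1.351, 1.111, -1.349]
ft_force: [0.2, 0.3, 0.3]
grip_width: 0.0382
```

```bash
python3 -c "
from look import *
s,o=look('13',[0.53,-0.27,0.09],w=130,h=98,f=6)
import pickle; pickle.dump((s,o),open('o13.pkl','wb'))"|tail -3; python3 st.py
```

```text
20.85 [ 0.5694 -0.0732  0.2216] [0.24 0.34 0.34] [-0.04  0.01  0.  ] 0.0382 [[0.0007, 0.9814, -0.1919], [0.0004, -0.1919, -0.9814], [-1.0, 0.0006, -0.0005]]
side (192, 185, 6)
top (307, 182, 6)
20.95 [568.96 -75.77 221.29] [ 0.54 -0.03  0.24] [-0.009 -0.055  0.002] 38.67
tray x -117.07 y -0.34
```

View pics/side13.png

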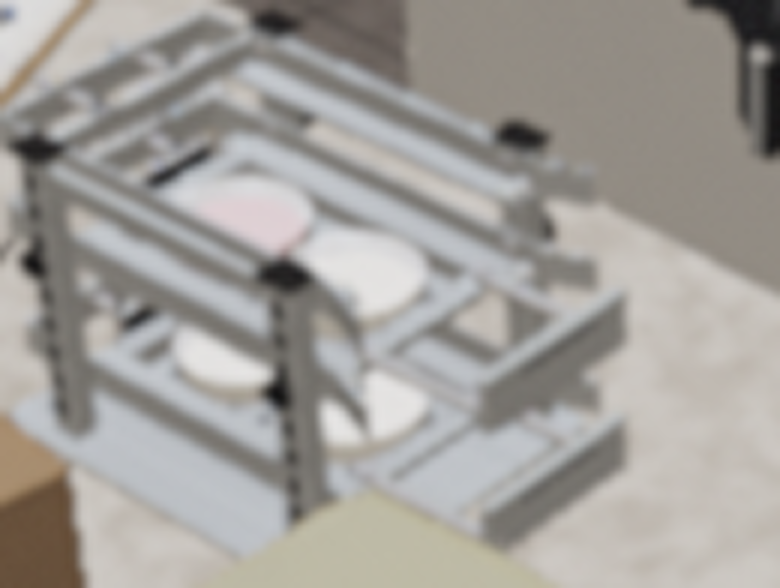

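View pics/top13.png

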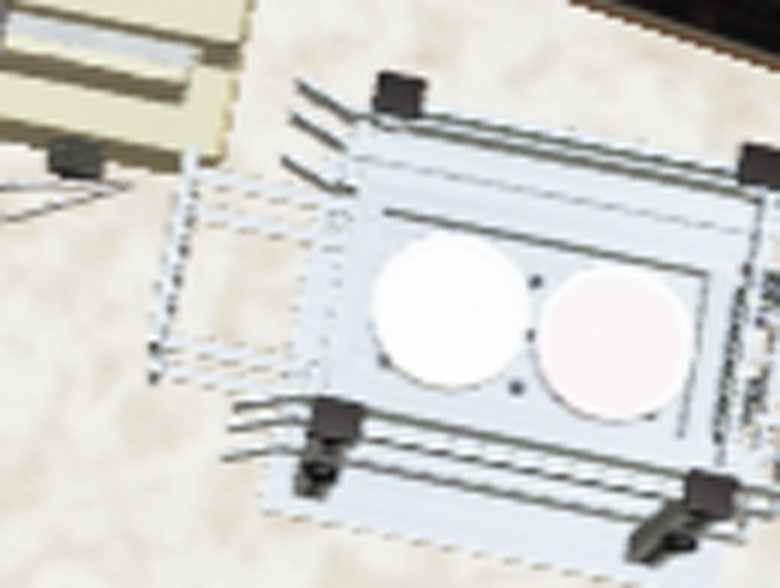

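```bash
cat > l13.py <<'E'
from h import *
import pickle
s,o=pickle.load(open('o13.pkl','rb'))
for n in ('side','top'):
    p,(x0,y0,f)=o[n]
    g=cv2.cvtColor(p['pixels'],cv2.COLOR_RGB2GRAY)[y0:y0+98,x0:x0+130]; g=cv2.resize(g,None,fx=4,fy=4,interpolation=cv2.INTER_CUBIC)
    for a in sorted(cv2.createLineSegmentDetector().detect(g)[0][:,0].tolist(),key=lambda a:a[1]):
        a=np.array(a);U=[(b+.5)/4-.5+[x0,y0] for b in (a[:2],a[2:])]
        if np.linalg.norm(U[0]-U[1])<15: continue
        A,B=[atz(p,u,.095) for u in U]; ang=np.degrees(np.arctan2(*(B-A)[[1,0]]))
        while ang>-10: ang-=180
        while ang<-190: ang+=180
        if -108<ang<-95 or -18<ang<-6 or -195<ang<-180: print(n,round(ang,2),[((u-[x0,y0]+.5)*f).round().tolist() for u in U])
E
python3 l13.py; python3 st.py
```

```text
side -100.93 [[277.0, 49.0], [487.0, 144.0]]
side -101.37 [[406.0, 90.0], [295.0, 39.0]]
side -189.83 [[126.0, 107.0], [238.0, 46.0]]
side -11.72 [[13.0, 111.0], [208.0, 13.0]]
side -101.17 [[299.0, 136.0], [500.0, 231.0]]
side -100.97 [[50.0, 176.0], [246.0, 275.0]]
side -101.27 [[514.0, 180.0], [253.0, 59.0]]
side -101.09 [[155.0, 197.0], [270.0, 255.0]]
side -101.06 [[71.0, 236.0], [261.0, 335.0]]
side -101.61 [[516.0, 260.0], [261.0, 136.0]]
side -101.28 [[251.0, 262.0], [60.0, 164.0]]
side -102.19 [[228.0, 288.0], [75.0, 205.0]]
side -104.79 [[779.0, 296.0], [602.0, 204.0]]
side -101.02 [[86.0, 357.0], [273.0, 459.0]]
side -100.94 [[276.0, 371.0], [167.0, 314.0]]
side -10.73 [[478.0, 392.0], [622.0, 296.0]]
side -11.32 [[472.0, 433.0], [397.0, 483.0]]
side -10.78 [[625.0, 466.0], [506.0, 552.0]]
side -101.36 [[278.0, 490.0], [100.0, 391.0]]
side -10.79 [[485.0, 517.0], [622.0, 421.0]]
top -101.01 [[18.0, 1.0], [239.0, 44.0]]
top -101.07 [[202.0, 48.0], [13.0, 11.0]]
top -102.02 [[24.0, 51.0], [163.0, 80.0]]
top -101.08 [[182.0, 106.0], [1.0, 71.0]]
top -102.06 [[0.0, 117.0], [98.0, 137.0]]
top -101.19 [[409.0, 124.0], [737.0, 188.0]]
top -101.71 [[506.0, 126.0], [615.0, 148.0]]
top -101.21 [[730.0, 179.0], [430.0, 120.0]]
top -101.42 [[760.0, 203.0], [468.0, 145.0]]
top -101.15 [[386.0, 207.0], [714.0, 271.0]]
top -100.96 [[622.0, 213.0], [445.0, 179.0]]
top -101.02 [[527.0, 244.0], [381.0, 216.0]]
top -101.2 [[705.0, 279.0], [527.0, 244.0]]
top -101.45 [[356.0, 404.0], [661.0, 466.0]]
top -11.24 [[711.0, 427.0], [733.0, 299.0]]
top -101.22 [[459.0, 479.0], [618.0, 511.0]]
top -101.14 [[659.0, 502.0], [363.0, 443.0]]
top -101.26 [[636.0, 525.0], [346.0, 467.0]]
20.95 [568.96 -75.77 221.29] [ 0.54 -0.03  0.24] [-0.009 -0.055  0.002] 38.67
tray x -117.07 y -0.34
```

```bash
cat > z13.py <<'E'
from fit2 import *
import pickle
s,o=pickle.load(open('o13.pkl','rb')); p,(x0,y0,f)=o['side']; pose=[x[2],x[3],ry] if 'x' in dir() else [q.x[2],q.x[3],ry]
g=lambda X:(proj(p,T(pose,np.array(X)/1000.))+q.x[8:10]-[x0,y0]+.5)*f-.5
print('low plate pred (56)',g([[-130,-37,56],[-130,37,56]]).round())
for z in (106,108,110,112,114): print(z,g([[-130,-37,z],[-130,37,z]]).round().tolist())
for hm in (82,84,86,88): print('flare tip top',hm,g([[-99,-58,hm+14]]).round().tolist(), 'nose flange corners',g([[70,-48,hm+3],[70,48,hm+3],[-70,-48,hm+3],[-70,48,hm+3]]).round().tolist())
E
python3 z13.py | tail -n +6
```

```text
low plate pred (56) [[626. 413.]
 [485. 510.]]
106 [[623.0, 299.0], [479.0, 394.0]]
108 [[623.0, 294.0], [479.0, 389.0]]
110 [[623.0, 290.0], [479.0, 384.0]]
112 [[623.0, 285.0], [478.0, 379.0]]
114 [[623.0, 280.0], [478.0, 374.0]]
flare tip top 82 [[597.0, 266.0]] nose flange corners [[257.0, 147.0], [69.0, 252.0], [521.0, 275.0], [335.0, 392.0]]
flare tip top 84 [[597.0, 262.0]] nose flange corners [[256.0, 143.0], [68.0, 247.0], [521.0, 270.0], [335.0, 388.0]]
flare tip top 86 [[597.0, 257.0]] nose flange corners [[256.0, 139.0], [67.0, 243.0], [521.0, 266.0], [334.0, 383.0]]
flare tip top 88 [[597.0, 252.0]] nose flange corners [[255.0, 134.0], [67.0, 238.0], [520.0, 261.0], [334.0, 378.0]]
```

Run:
```python
from h import *
p=cams.snapshot('side'); save(p,'side14'); p=cams.snapshot('top'); save(p,'top14'); print(telemetry.observe()['clock'])
for n in ('dropper','forceps','bench_timer'):
    r=cams.spot_in(p,n); print(n,[(round(a['score'],2),np.round(a['location'],3).tolist()) for a in r[:1]])
a=cv2.imread('pics/top0.png');b=cv2.imread('pics/top14.png'); cv2.imwrite('pics/diff.png',cv2.absdiff(a,b))
```

```text
21.05
dropper []
forceps []
bench_timer [(0.58, [0.385, -0.453, 0.046])]
```

View pics/top14.png

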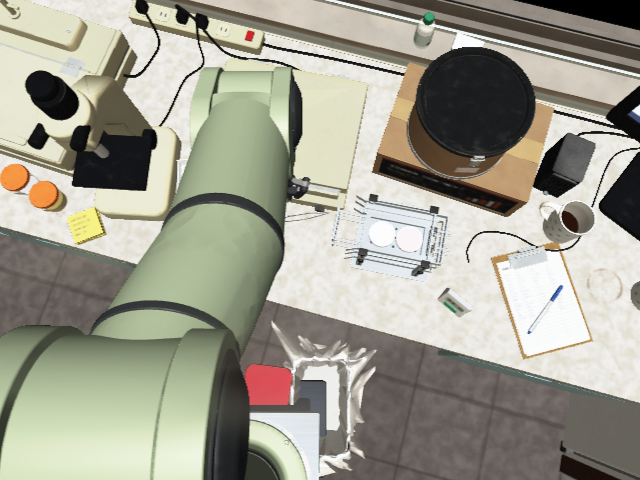

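View pics/diff.png

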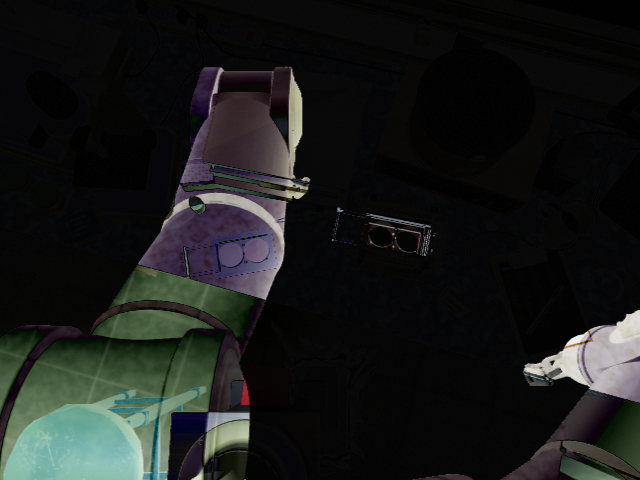

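Run:
```python
from h import *
s=telemetry.observe(); print(s['ft_force'].round(2),np.abs(s['dq']).max().round(3)); print(ticket.job_done())
```

```text
[0.2  0.94 1.1 ] 0.005
the job is handed in; nothing more can be done
None
```

The tray is in on the middle pair of runners, straight above the lower tray, held behind the nibs and let go. I handed the job in at about 21 s of the 54 s.

**How it went**
- I carried the tray level and slid it in above the nibs, then felt the nib tops with the wrist force. The ledge tops came out at about 84–85 mm by touch; the pictures gave about 83–84 mm.
- I pushed the tray about 3 mm past home, at about 7.5 N on the pusher.
- I lowered it until it met the ledges firmly, at about 11 N.
- I eased it back until the nibs stopped it: the last 0.6 mm pull moved it only 0.06 mm and the force rose by 5 N. Then I opened the fingers and backed away.

**Last checks**
- **Position:** the grip plate sits parallel to the lower tray's, and its height in the picture fits a tray lying flat, to about 1 mm. I could judge the leading end's height only roughly, to about 0.3° of tilt.
- **Dishes:** both lie in the tray.
- **Surroundings:** a comparison of the first and last top pictures shows changes only at the tray and the arm. The timer was found within 2 mm of its first position.
- **Robot:** its forces were back near zero and it was touching nothing.

**Not confirmed or off**
- The networks did not find the dropper or the forceps in the last picture. The arm hides the dropper there, so I could not confirm it visually, but the tool never came near it. The forceps tips still show.
- While feeling for the nibs I pressed more than planned, up to about 12 N, because I had queued several steps at once. It left no sign of harm.
- My along-the-rack position was about 2–3 mm out, so I used where the tray met the pusher to place it.

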